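# Toy fish halves: jig, dowels, hold for gluing

### The job

Set the half of the wooden toy fish that has the dowels flat and fully home in the pocket of the plywood gluing jig, dowels up, and let go of it. Then fit the half with the holes over its dowels, snout above snout, until the two faces meet, and keep pressing the pair together with a steady push of about 10 N: finish while still holding and pressing it; do not let go at the end. Leave the other things on the table where they are.

Things in the scene. Friction and masses are not known exactly. Their poses are not given: they have to be found in the camera images.
- lower_mid (a point): Half of a wooden fish with dowels, light wood, 26 mm thick, 0.1 kg, flat on the table. Body 100 x 44 mm (x, y), pointed snout at +x (28 wide near the body, tip at x=66), tail stem 18 wide and 40 wide fin at -x (end at x=-76). Two dowels stand 20 mm above its top, tips tapered: 12 mm thick at x=30, 8 mm at x=-30, y=0. Point: centre of the body, 13 mm above its underside (dowels not counted); x to the snout, z up.
- upper_mid (a point): Half of a wooden fish with holes, light wood, 26 mm thick, 0.1 kg, flat on the table. Body 100 x 44 mm (x, y), pointed snout at +x (28 wide near the body, tip at x=66), tail stem 18 wide and 40 wide fin at -x (end at x=-76). Two through holes, chamfered below: 14 mm at x=30, 10 mm at x=-30, y=0. Point: centre of the body, 13 mm above its underside; x to the snout, z up. Pair closed: 26 mm above the other half's point.
- jig_pocket (a point): Plywood jig, fixed. Base 160 x 110 mm, 10 thick; on it walls 12 high round a pocket 104 x 48 mm (2 mm play all round, inner top edges bevelled 4 mm), with a 34 mm gap for the snout at +x, a 23 mm slot for the tail stem at -x and finger gaps 56 mm long amid the long walls. Point: centre of the pocket's floor, 10 mm above the table; x to the snout end, z up.
- leaf_a: Bystander: open leaf-shaped ring of brown cardboard strip, 80 x 30 mm, 26 high. Origin at its underside's centre.
- leaf_b: Bystander: open leaf-shaped ring of brown cardboard strip, 70 x 34 mm, 22 high. Origin at its underside's centre.
- leaf_c: Bystander: open leaf-shaped ring of brown cardboard strip, 85 x 28 mm, 28 high. Origin at its underside's centre.
- glue: Bystander: white glue bottle, 68 mm across, 180 high, standing. Origin at its underside's centre.
- brush: Bystander: paint brush lying flat, about 190 mm long. Origin at its underside.
- glue_stick: Bystander: grey glue stick standing upright, 26 mm across, 85 high. Origin at its underside's centre.
Not all that is in view belongs to the job. What is shaped like the part that bears upper_mid but red is not meant.

How it is judged:
By the outcome, as a careful person would: the job done as asked, in the order asked, and still so for the second after the job is handed in, while the arm keeps its last pose, push and grip.
It also fails if it takes over 67 s, if anything falls off the work surface, if the arm or the gripper's body presses on something with over 40 N, if the wrist force passes 120 N, or if a joint passes its speed limit or range.

### The arm

A 6-joint arm with a two-finger parallel gripper is mounted at the origin on the work surface. World frame = base frame: x ahead of the robot, y to its left, z up, the work surface at z = 0. Lengths are in m, angles in rad, forces in N, time in s.
With the tool pointing down it reaches from about 0.3 to 0.85 m from the base axis. Payload 4.2 kg.
Tool frame: the origin (TCP) lies at the very end of the fingers, on their centre line; the grasp point (between the pads) lies 19 mm behind it; z points along the fingers, y is the direction in which the jaws open and shut (so a half turn about z gives the same grasp; the last joint's range is limited). The gripper opens to 91 mm and grips with 3 to 60 N. Pads are 32 mm wide; open, the fingers measure 118 mm over their backs; the gripper's body (76 mm by 178 mm) begins 60 mm behind the grasp point.
Start: joints at [-1.336, 0.32, 1.565, -0, 1.257, -0.02], TCP at [0.145, -0.556, 0.188] pointing down, gripper open.
Joint ranges: [-3.11, 3.11], [-0.84, 2.01], [0.21, 2.61], [-1.34, 4.49], [0.05, 2.63], [-2.56, 2.56]. Speed limits (rad/s): [2.57, 2.57, 3.14, 3.14, 3.14, 3.14].

### API

Orientations are given as a rotation vector (axis times angle).
In Python, from rig import telemetry, eyes, bot, models gives the robot as it stands.
- The arm moves only by the tool apply_moves, never from a script. Its argument "motion" is a list of rows, each a list of 6 numbers: the shift along the tool's x, y, z in cm, then the turn, a rotation vector about the tool's x, y, z in rad. In form: [[tx, ty, tz, ax, ay, az], ...]. A call has 1 to 10 rows; each row shifts and turns the commanded pose from where the row before left it, along the tool's axes as they then stand; what a row does not reach is not made up. A row lasts 1/10 s, in which the tool goes at most 50 mm and 8.59 degrees, less where a joint would pass 70% of its speed; a pose out of reach is approached as far as the arm can. A call with a gripper value outside its range is refused whole. "hand" is the opening, from 0 (shut) to 1 (fully open), set as the call begins (left out, the last holds). The fingers move at their own pace and stop on an object; "newtons" is the grip in N (left out, the last holds). Time passes only in rows, so rows that do not move let the fingers close. It gives the time, the measured TCP pose, the force and the opening at its end, in the units of the state.
- telemetry.sense(): the state, without advancing time (a new reading comes with each control period).
- eyes.camera(name): name is "side" or "top"; returns the picture (480x640x3 uint8, blue, green, red); there is no depth.
- eyes.camera_params(name): a dict with "intrinsics" (3x3 intrinsics, pixels), "eye" and "rotation" of the camera in the world. Camera axes: x right, y up, looking along -z (the intrinsics and any distortion apply to the point x, -y, -z); pixel columns grow to the right and rows downward; lengths in m; the calibration is good to about 2 mm. A picture is of the moment at which its call begins. camera_params takes no time and is no camera call.
- bot.sign_off(): hands the job in, once; it reports no verdict.
Trained networks look in the newest picture that a camera, given by its name, has taken for a name from the list of things; names that differ only in an ending like _2 or _b are one class to them, and where a whole thing is asked for, a point or a joint stands for the part that bears it (a point fixed in the world has none). Each returns a list of dicts, best first, with "p" (0 to 1); they miss things now and then, are a little off and sometimes report something else, mostly with a low value. They report only what shows in the picture. A call takes as long as a camera call. They do not tell look-alikes from the thing itself.
- models.boxes_of(camera, thing): "bbox" ([left, top, width, height] in pixels, round what is visible of it).
- models.landmark_of(camera, thing): "centre" ([column, row] in pixels: a listed point, or the origin of a listed thing).
The state is a dict: "t": time; "joint_positions": joint angles; "joint_vel": joint speeds; "joint_torque": joint torques, N m; "eef_pos": TCP position; "tcp_rot": TCP orientation; "ft_force": force on the tool from outside, world axes, zero at the start; "ft_torque": the same for the moment, N m; "grip_width": finger opening in m.
Only numpy, scipy, OpenCV 4.12 (cv2) and the standard library are available. Lean on these libraries where they do the work, as an engineer would, in place of code of your own. Each camera call takes 0.05 s, during which the arm holds its last target.

## Working session

There is one attempt and no reset: what is moved stays moved. The work goes in short steps, Python scripts to look and compute and a tool call to move; the robot and the scene stay as the last step left them, time stands still between calls to the robot, and variables do not carry over. Pictures are saved under pics/ and viewed, and the job is handed in when it is done.

Besides the shell and the picture viewer there is one more tool, called as name([rows], argument=value, ...), one row to a line, values as JSON. apply_moves: Moves the arm, as the interface text tells. Its arguments: {"type":"object","properties":{"motion":{"type":"array","items":{"type":"array","items":{"type":"number"}}},"hand":{"type":"number"},"newtons":{"type":"number"}},"required":["motion"]}

```bash
ls; mkdir -p pics
python3 - <<'E'
from rig import telemetry, eyes, bot, models
import cv2
for n in("top","side"):
    im=eyes.camera(n); cv2.imwrite(f"pics/{n}0.png",im)
    p=eyes.camera_params(n); print(n,p)
    for th in("lower_mid","upper_mid","jig_pocket"):
        print(th,[(r['centre'],round(r['p'],2)) for r in models.landmark_of(n,th)])
print(telemetry.sense())
E
```

```text
pics
top {'intrinsics': array([[517.7508474 ,   0.        , 310.51738135],
       [  0.        , 517.7508474 , 244.72717335],
       [  0.        ,   0.        ,   1.        ]]), 'eye': array([0.42968148, 0.15092069, 1.39479044]), 'rotation': array([ 0.0502521 , -0.06368338, -1.56233822])}
lower_mid []
upper_mid [([274.1, 263.6], 0.88), ([212.3, 353.1], 0.82), ([286.5, 334.8], 0.69), ([214.0, 268.5], 0.63), ([146.5, 332.8], 0.6)]
jig_pocket [([366.1, 243.7], 0.8)]
side {'intrinsics': array([[497.33483597,   0.        , 312.19574139],
       [  0.        , 497.33483597, 241.03619345],
       [  0.        ,   0.        ,   1.        ]]), 'eye': array([-0.04480921,  0.96311461,  0.7232162 ]), 'rotation': array([ 0.37182609, -1.22422703, -2.27413807])}
lower_mid [([385.7, 196.3], 0.59), ([337.3, 233.5], 0.17)]
upper_mid [([271.0, 424.0], 0.9), ([300.6, 285.3], 0.89), ([388.1, 307.3], 0.73), ([264.6, 326.9], 0.63)]
jig_pocket [([334.8, 233.0], 0.88)]
{'t': 0.4, 'joint_positions': array([-1.33599848e+00,  3.19733911e-01,  1.56466243e+00, -1.01140072e-05,
        1.25736957e+00, -1.99722738e-02]), 'joint_vel': array([-6.14809043e-05, -1.37135143e-03, -2.35103000e-04,  5.07275755e-04,
        1.29165498e-04, -2.28363449e-03]), 'joint_torque': array([ 8.84587422e-06, -4.11892712e+01, -2.31915486e+01,  7.28090177e-02,
        3.97240429e-02, -5.00175781e-05]), 'eef_pos': array([ 0.14491484, -0.55638974,  0.18783579]), 'tcp_rot': array([-3.11596740e+00, -3.99093640e-01,  4.41998728e-05]), 'ft_force': array([-0.08789766, -0.97441194, -0.17071422]), 'ft_torque': array([0.03186039, 0.03352709, 0.00147617]), 'grip_width': 0.09111428079837722}
```

View pics/top0.png

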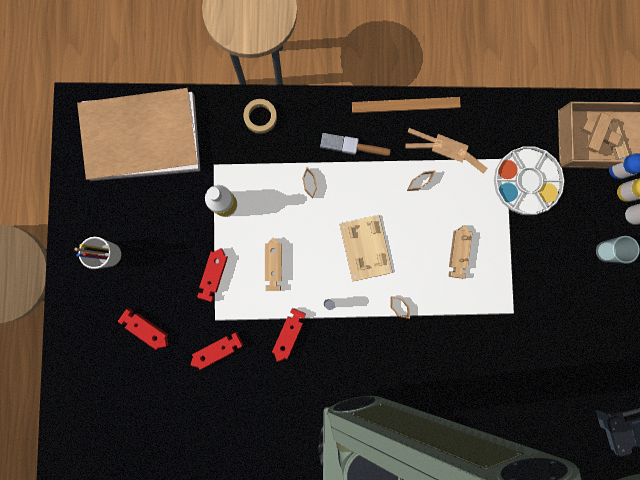

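View pics/side0.png

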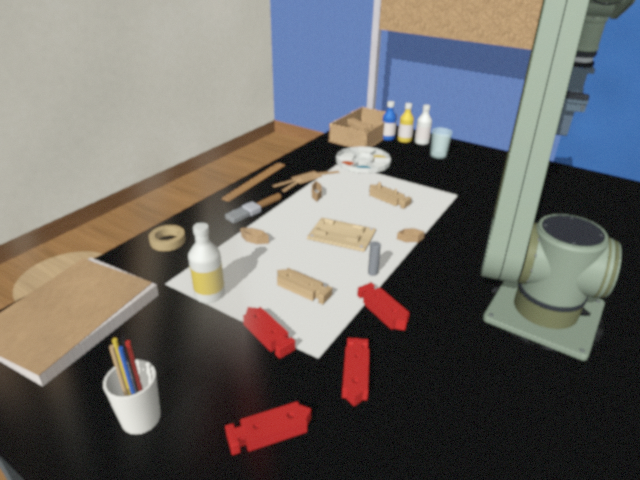

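The top view shows the half with dowels at about (461,252), the jig at (367,247), and the light-wood half with holes at (274,264). The red look-alikes are at (213,275), (143,330), (216,351) and (289,335). Only (274,264) is both light wood and holed, so it is the upper half. I'll confirm that with an enlarged crop.

Run:
```python
import cv2,numpy as np
im=cv2.imread("pics/top0.png")
a=[cv2.resize(im[y:y+70,x:x+70],(390,390),interpolation=cv2.INTER_CUBIC) for x,y in((239,230),(332,212))]
b=cv2.resize(im[217:287,426:496],(390,390),interpolation=cv2.INTER_CUBIC)
cv2.imwrite("pics/crop0.png",cv2.resize(np.hstack(a),(780,390)))
cv2.imwrite("pics/crop1.png",b)
```

```text
(no output)
```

View pics/crop0.png

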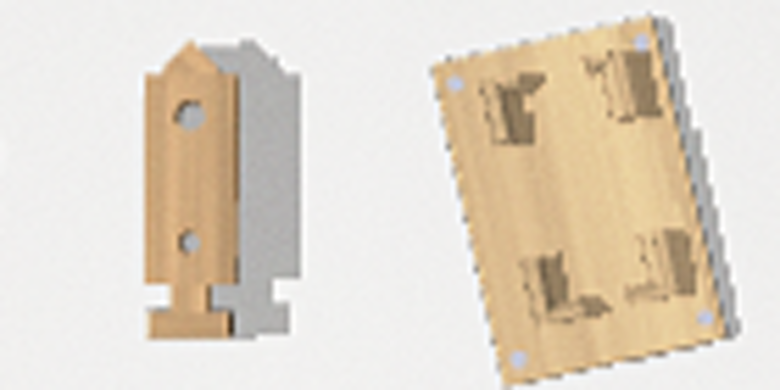

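View pics/crop1.png

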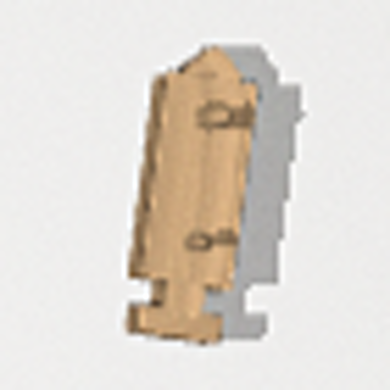

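Confirmed: the half at (274,264) is light wood with two through holes, and its large hole is towards the snout, up in the image. The half at (461,252) has the dowels. Allowing for shadow, the wider jig gap is at the upper end, so the jig snout also points up. Next I'll fit the poses by silhouette.

```bash
cat > h.py <<'E'
import numpy as np,cv2
from scipy.spatial.transform import Rotation as R
from scipy.optimize import minimize
from rig import telemetry, eyes, bot, models
P={n:eyes.camera_params(n) for n in("top","side")}
def proj(n,X):
    p=P[n]; c=(np.atleast_2d(X)-p['eye'])@R.from_rotvec(p['rotation']).as_matrix()
    c=c*[1,-1,-1]; u=c@np.array(p['intrinsics']).T
    return u[:,:2]/u[:,2:]
def back(n,uv,z):
    p=P[n]; d=np.linalg.inv(p['intrinsics'])@[uv[0],uv[1],1]
    d=R.from_rotvec(p['rotation']).as_matrix()@(d*[1,-1,-1])
    return p['eye']+d*(z-p['eye'][2])/d[2]
box=lambda a,b,c,d:np.array([[a,c],[b,c],[b,d],[a,d]],float)
FISH=[(box(-50,50,-22,22),0,26),(np.array([[50,-14],[66,0],[50,14]],float),0,26),(box(-64,-50,-9,9),0,26),(box(-76,-64,-20,20),0,26)]
circ=lambda x,r:np.array([[x+r*np.cos(t),r*np.sin(t)] for t in np.linspace(0,6.28,16)])
LOW=FISH+[(circ(30,6),26,40),(circ(-30,4),26,40),(circ(30,4),40,46),(circ(-30,2.5),40,46)]
JIG=[(box(-80,80,-55,55),0,10)]
def pts(q,z,x,y,yaw,z0):
    c,s=np.cos(yaw),np.sin(yaw)
    q=q/1000; return np.c_[x+c*q[:,0]-s*q[:,1],y+s*q[:,0]+c*q[:,1],np.full(len(q),z0+z/1000)]
SS=6
def render(n,parts,pose,z0,roi):
    x0,y0,w,h=roi; m=np.zeros((h*SS,w*SS),np.uint8)
    for q,a,b in parts:
        uv=np.vstack([proj(n,pts(q,z,*pose,z0)) for z in(a,b)])
        uv=(uv-[x0,y0]+.5)*SS-.5
        hull=cv2.convexHull(np.float32(uv))
        cv2.fillPoly(m,[np.round(hull*16).astype(np.int32)],255,shift=4)
    return cv2.resize(m,(w,h),interpolation=cv2.INTER_AREA)/255.
def fit(n,im,parts,pose,z0,pad=12):
    uv=np.vstack([proj(n,pts(q,z,*pose,z0)) for q,a,b in parts for z in(a,b)])
    lo=np.floor(uv.min(0)-pad).astype(int);hi=np.ceil(uv.max(0)+pad).astype(int)
    roi=(*lo,*(hi-lo)); c=im[lo[1]:hi[1],lo[0]:hi[0]].astype(float); ch=c[...,2]-c[...,0]
    A=np.clip(ch/(0.75*np.percentile(ch,75)),0,1)
    f=lambda v:((render(n,parts,(v[0]/1000,v[1]/1000,v[2]/100),z0,roi)-A)**2).sum()
    v0=np.array([pose[0]*1000,pose[1]*1000,pose[2]*100])
    for s in(12,3,):
        r=minimize(f,v0,method='Nelder-Mead',options=dict(initial_simplex=v0+np.vstack([[0,0,0],np.eye(3)*s])))
        v0=r.x
    return (v0[0]/1000,v0[1]/1000,v0[2]/100),r.fun
E
python3 - <<'E'
from h import *
top=cv2.imread("pics/top0.png");side=cv2.imread("pics/side0.png")
for nm,parts,uv,z,yaw in(("low",LOW,(460,254),.013,-.15),("up",FISH,(274,264),.013,0),("jig",JIG,(366,247),.01,.2)):
    g=back("top",uv,z); 
    p,e=fit("top",top,parts,(g[0],g[1],yaw),0); print(nm,g,"top",np.round(p,4),round(e,1))
    p2,e=fit("side",side,parts,p,0); print("side",np.round(p2,4),round(e,1))
    z=.01 if nm=="jig" else .013
    print(proj("top",[p[0],p[1],z]),proj("side",[p[0],p[1],z]))
    for n,im,pp in(("top",top,p),("side",side,p2)):
        for q,a,b in parts+([(box(-52,52,-24,24),10,22)] if nm=="jig" else []):
            for zz in (a,b): cv2.polylines(im,[np.round(proj(n,pts(q,zz,*pp,0))*16+8).astype(int)],True,(255,0,0),1,shift=4)
cv2.imwrite("pics/fit0.png",cv2.resize(top[200:320,200:500],(800,320),interpolation=cv2.INTER_CUBIC))
cv2.imwrite("pics/fit1.png",cv2.resize(side[170:310,260:420],(685,600),interpolation=cv2.INTER_CUBIC))
E
```

```text
low [ 0.50854359 -0.26124332  0.013     ] top [ 0.5222 -0.2614 -0.1459] 1203.3
side [ 0.4572 -0.1836  0.596 ] 2284.1
[[459.99850184 248.92862507]] [[385.70206169 194.17201863]]
up [0.47792287 0.2364744  0.013     ] top [0.4849 0.2402 0.0077] 288.7
side [0.4817 0.241  0.0635] 917.3
[[272.63757665 261.38649186]] [[298.41273321 283.38740664]]
jig [ 0.52553849 -0.00949909  0.01      ] top [ 0.5238 -0.0082  0.2284] 37.4
side [ 0.5222 -0.0077  0.2188] 216.2
[[365.52384207 247.62624326]] [[341.0218094  231.63111655]]
```

```bash
ls pics
```

```text
crop0.png
crop1.png
fit0.png
fit1.png
side0.png
top0.png
```

```bash
sed -i 's/A=np.clip.*/big=ch[ch>25]; A=np.clip(ch\/(0.7*np.median(big)),0,1)/' h.py
cat > f0.py <<'E'
from h import *
top=cv2.imread("pics/top0.png");side=cv2.imread("pics/side0.png")
for nm,parts,uv,z,yaw in(("low",LOW,(460,252),.013,-.15),("up",FISH,(274,264),.013,0),("jig",JIG,(366,247),.01,.2)):
    g=back("top",uv,z)
    p,e=fit("top",top,parts,(g[0],g[1],yaw),0); print(nm,"top",np.round(p,4),round(e,1))
    p2,e=fit("side",side,parts,p,0,6); print("side",np.round(p2,4),round(e,1))
    z=.01 if nm=="jig" else .013
    print(proj("top",[p[0],p[1],z]),proj("side",[p2[0],p2[1],z]))
    for n,im,pp in(("top",top,p),("side",side,p2)):
        for q,a,b in parts+([(box(-52,52,-24,24),10,22)] if nm=="jig" else []):
            for zz in (a,b): cv2.polylines(im,[np.round(proj(n,pts(q,zz,*pp,0))*16+8).astype(int)],True,(255,0,0),1,shift=4)
cv2.imwrite("pics/fit0.png",cv2.resize(top[210:300,240:490],(800,288),interpolation=cv2.INTER_CUBIC))
cv2.imwrite("pics/fit1.png",cv2.resize(side[170:310,260:420],(685,600),interpolation=cv2.INTER_CUBIC))
E
python3 f0.py
```

```text
low top [ 0.5222 -0.2617 -0.1444] 12.5
side [ 0.5216 -0.2617 -0.1624] 34.3
[[460.08910313 248.91530574]] [[385.92207781 194.1851768 ]]
up top [0.4841 0.2393 0.0016] 29.2
side [0.4835 0.2392 0.0126] 47.3
[[272.98113705 261.68313607]] [[299.16623627 283.37367997]]
jig top [ 0.5242 -0.008   0.2237] 36.7
side [ 0.5226 -0.0078  0.2272] 55.2
[[365.43730119 247.49676108]] [[341.31314014 231.84497524]]
```

View pics/fit0.png

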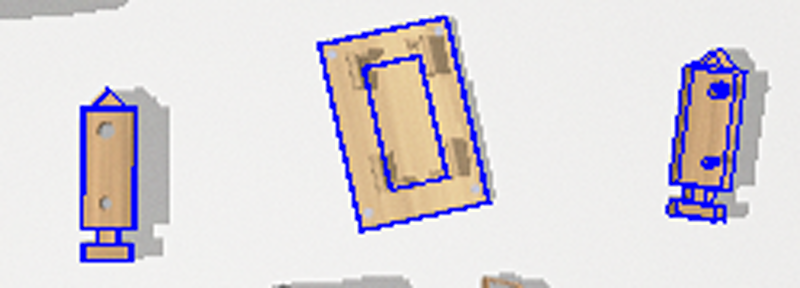

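View pics/fit1.png

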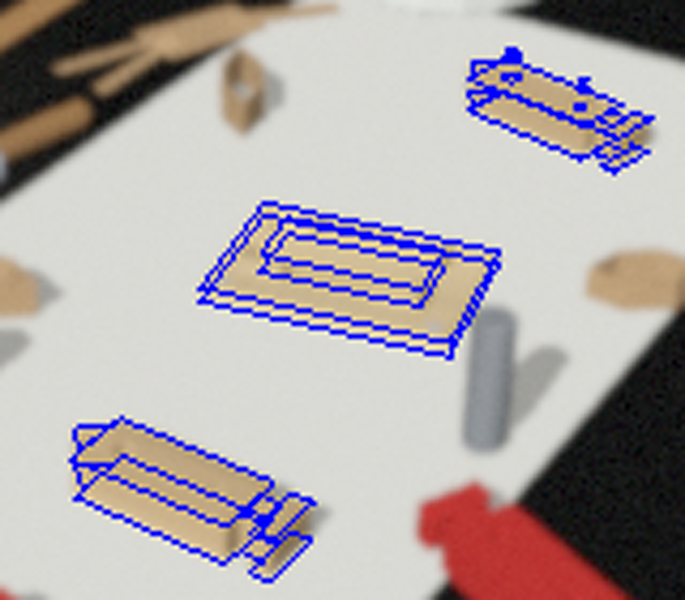

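The fits from the two cameras agree to within 1.6 mm. However, the network puts the jig pocket about 10 mm towards the snout from the base centre, and the walls in the picture look offset too. I'll rectify the jig view to check.

Run:
```python
from h import *
top=cv2.imread("pics/top0.png");side=cv2.imread("pics/side0.png")
pose=(.5235,-.008,.2255)
c,s=np.cos(pose[2]),np.sin(pose[2])
for n,uv in(("top",(366.1,243.7)),("side",(334.8,233.0))):
    w=back(n,uv,.01)[:2]-pose[:2]; print(n,w[0]*c+w[1]*s,-w[0]*s+w[1]*c)
out=[]
for n,im in(("top",top),("side",side)):
  for z in(22,):
    q=box(-90,90,-65,65)
    src=np.float32(proj(n,pts(q,z,*pose,0))); k=4.4
    dst=np.float32([[ (65-y)*k*.7,(90-x)*k*.7] for x,y in q])
    o=cv2.warpPerspective(im,cv2.getPerspectiveTransform(src,dst),(int(130*k*.7),int(180*k*.7)),flags=cv2.INTER_CUBIC)
    for x in range(-80,81,20): cv2.line(o,(0,int((90-x)*k*.7)),(8 if x else 30,int((90-x)*k*.7)),(0,0,255),1)
    for y in range(-60,61,20): cv2.line(o,(int((65-y)*k*.7),0),(int((65-y)*k*.7),8 if y else 30),(0,0,255),1)
    out.append(o)
cv2.imwrite("pics/jig.png",np.hstack(out))
```

```text
top 0.010248551056227729 -0.00416841445434259
side 0.013437120042797453 0.012418398549524376
```

View pics/jig.png

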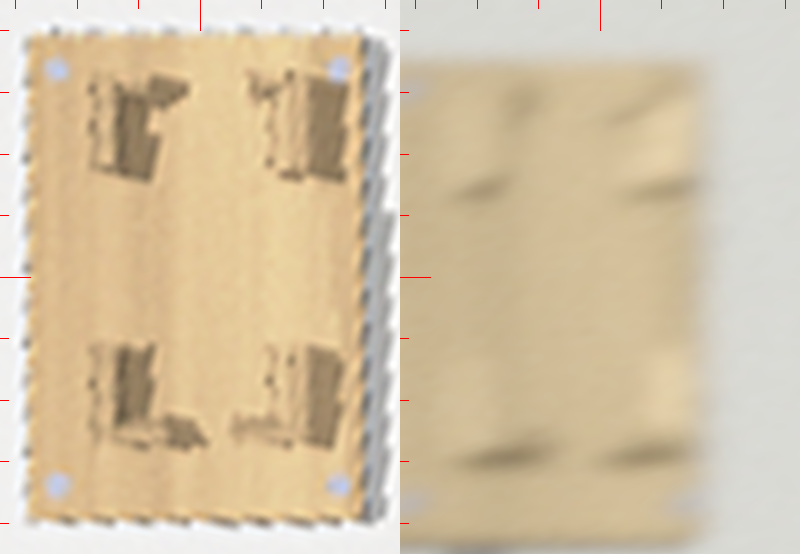

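```bash
cat > jigfit.py <<'E'
from h import *
from scipy.optimize import differential_evolution
top=cv2.imread("pics/top0.png")
pose=(.5242,-.008,.2237)
def walls(dx,dy,t):
    W=[]
    for sx in(1,-1):
        g=17 if sx>0 else 11.5
        for sy in(1,-1):
            a,b=sorted((sx*28,sx*(52+t)));c,d=sorted((sy*24,sy*(24+t))); W.append(box(a,b,c,d))
            a,b=sorted((sx*52,sx*(52+t)));c,d=sorted((sy*g,sy*(24+t))); W.append(box(a,b,c,d))
    return [w+[dx,dy] for w in W]
roi=(338,213,58,70);x0,y0,w,h=roi
g=cv2.cvtColor(top,cv2.COLOR_BGR2GRAY)[y0:y0+h,x0:x0+w].astype(float)
A=np.clip((175-g)/60,0,1)
inner=render("top",[(box(-76,76,-50,50),10,10)],pose,0,roi)>.99
print(np.percentile(g[inner],[2,5,10,30,50,90]))
def hull(m,uv):
    uv=(uv-[x0,y0]+.5)*SS-.5
    cv2.fillPoly(m,[np.round(cv2.convexHull(np.float32(uv))*16).astype(np.int32)],1,shift=4)
def synth(v):
    dx,dy,t,lx,ly=v
    m=np.zeros((h*SS,w*SS),np.uint8);k=m.copy()
    for q in walls(dx,dy,t):
        b=pts(q,10,*pose,0); b2=b+np.array([lx,ly,0])/1000
        hull(m,proj("top",np.vstack([b,b2]))); hull(k,proj("top",np.vstack([b,pts(q,22,*pose,0)])))
    m=(m&(1-k))*255
    return cv2.resize(m,(w,h),interpolation=cv2.INTER_AREA)/255.
f=lambda v:(((synth(v)-A)**2)[inner]).sum()
r=differential_evolution(f,[(-5,15),(-6,6),(5,14),(-8,8),(-20,-4)],seed=1,maxiter=60,polish=False)
print(r.x,r.fun,(A[inner]**2).sum())
dx,dy=r.x[:2]
c,s=np.cos(pose[2]),np.sin(pose[2])
print("pocket",pose[0]+(c*dx-s*dy)/1e3,pose[1]+(s*dx+c*dy)/1e3)
o=np.hstack([A,synth(r.x)*inner])*255
cv2.imwrite("pics/jf.png",cv2.resize(o,None,fx=6,fy=6,interpolation=cv2.INTER_NEAREST))
E
python3 jigfit.py
```

```text
[124.  129.  141.6 190.  196.  207. ]
[  4.64759879   2.211059    12.69479196   2.35906024 -11.07197494] 64.13414744329104 133.33972222222224
pocket 0.5282412970817197 -0.0048130148494446075[ WARN:0@10.916] global loadsave.cpp:1063 imwrite_ Unsupported depth image for selected encoder is fallbacked to CV_8U.
```

View pics/jf.png

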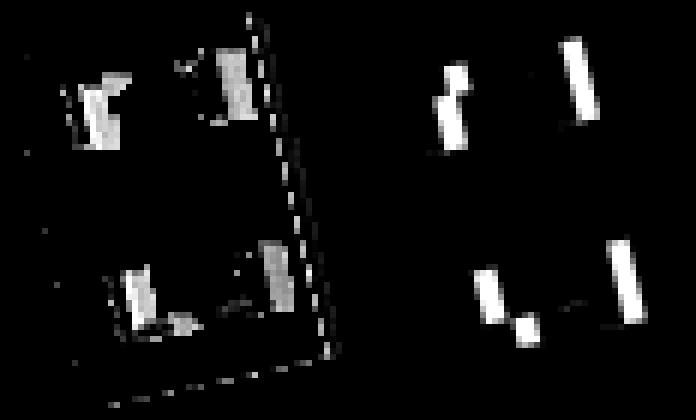

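```bash
python3 - <<'E'
s=open('jigfit.py').read()
a=s.index("def walls");b=s.index("roi=(338")
s=s[:a]+'''def walls(dx,dy,t,te,bv):
    W=[]
    for sx in(1,-1):
        g=17 if sx>0 else 11.5
        for sy in(1,-1):
            def mk(i,j,k,l):
                a,b=sorted((sx*i,sx*j));c,d=sorted((sy*k,sy*l)); return box(a,b,c,d)+[dx,dy]
            W.append((mk(28,52,24,24+t),mk(28,52,24+bv,24+t)))
            W.append((mk(52,52+te,g,24+t),mk(52+bv,52+te,g,24+t)))
    return W
'''+s[b:]
a=s.index("def synth");b=s.index("f=lambda")
s=s[:a]+'''def synth(v):
    dx,dy,t,te,lx,ly,bv=v
    m=np.zeros((h*SS,w*SS),np.uint8);k=m.copy()
    L=np.array([lx,ly,0])/1000
    for q,q2 in walls(dx,dy,t,te,bv):
        b=pts(q,10,*pose,0)
        hull(m,proj("top",np.vstack([b,b+L*(12-bv)/12,pts(q2,10,*pose,0)+L]))); hull(k,proj("top",np.vstack([b,pts(q,22-bv,*pose,0),pts(q2,22,*pose,0)])))
    m=(m&(1-k))*255
    return cv2.resize(m,(w,h),interpolation=cv2.INTER_AREA)/255.
'''+s[b:]
s=s.replace("(5,14),(-8,8),(-20,-4)]","(5,14),(5,14),(-8,8),(-24,-4),(0,4)]").replace("maxiter=60","maxiter=120").replace("box(-76,76,-50,50)","box(-74,74,-48,51)")
open('jigfit.py','w').write(s)
E
python3 jigfit.py 2>/dev/null
```

```text
[124. 129. 141. 190. 195. 207.]
[  4.8153466    2.79012085  13.73875549   6.86201775   2.94808105
 -15.60967305   3.56399677] 32.529870242214535 128.5858333333333
pocket 0.5282764067028273 -0.004211168300055871
```

View pics/jf.png

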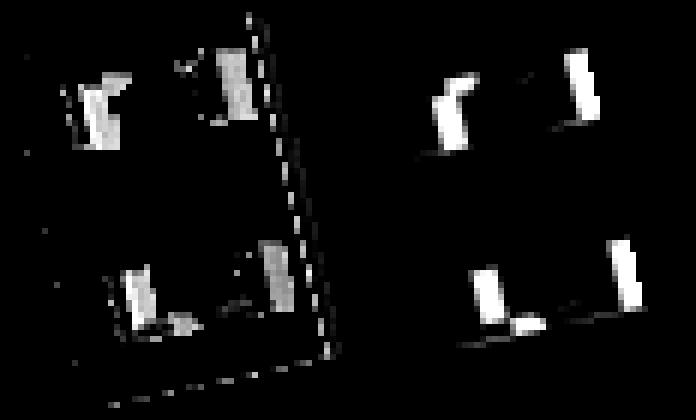

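```bash
python3 - <<'E'
s=open('jigfit.py').read()
s=s.replace('''hull(k,proj("top",np.vstack([b,pts(q,22-bv,*pose,0),pts(q2,22,*pose,0)])))''','''left=(i in(0,4)); hull(m,proj("top",np.vstack([pts(q,22-bv,*pose,0),pts(q2,22,*pose,0)]))) if left else 0; hull(k,proj("top",np.vstack([pts(q2,10,*pose,0),pts(q2,22,*pose,0)] if left else [b,pts(q,22-bv,*pose,0),pts(q2,22,*pose,0)])))''')
s=s.replace("for q,q2 in walls(dx,dy,t,te,bv):","for i,(q,q2) in enumerate(walls(dx,dy,t,te,bv)):")
s=s.replace("(0,4)]","(3.9,4.1)]")
open('jigfit.py','w').write(s)
E
python3 jigfit.py 2>/dev/null
```

```text
[124. 129. 141. 190. 195. 207.]
[  5.25850561   0.2787882   11.73839616   7.02573383   2.13187995
 -13.62715061   3.94334432] 28.575583429450212 128.5858333333333
pocket 0.5292656350387709 -0.006561616957090473
```

View pics/jf.png

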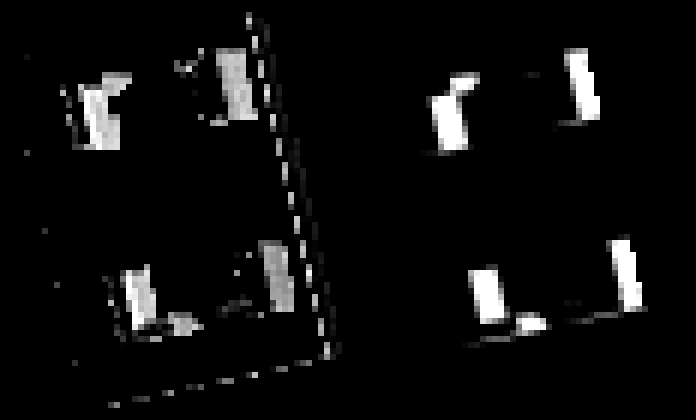

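Pocket centre is about (0.5287, -0.0067), yaw 0.2245, which is 5 mm snoutward of the base centre. The network's direction was right but it overshot. Now I'll start moving: turn to the dowel half's yaw, then travel.

```bash
cat > go.py <<'E'
import sys
from h import *
def delta(x,y,z,yaw):
    s=telemetry.sense(); Rm=R.from_rotvec(s['tcp_rot']).as_matrix(); 
    T=np.column_stack([[np.cos(yaw),np.sin(yaw),0],[np.sin(yaw),-np.cos(yaw),0],[0,0,-1]])
    dr=R.from_matrix(Rm.T@T).as_rotvec(); w=np.array([x,y,z])-s['eef_pos']
    print("t",round(s['t'],2),"pos",np.round(s['eef_pos'],4),"F",np.round(s['ft_force'],1),"w",round(s['grip_width'],4))
    print("turn",np.round(dr,4),"shift cm now-frame",np.round(Rm.T@w*100,2),"target-frame",np.round(T.T@w*100,2))
if __name__=="__main__": delta(*map(float,sys.argv[1:]))
E
python3 go.py .522 -.2617 .11 -.148
```

```text
t 0.4 pos [ 0.1449 -0.5564  0.1878] F [-0.1 -1.  -0.2] w 0.0911
turn [-2.000e-04  0.000e+00  4.028e-01] shift cm now-frame [ 43.92 -19.01   7.79] target-frame [ 32.95 -34.71   7.78]
```

apply_moves([
  [0,0,0,0,0,0.134],
  [0,0,0,0,0,0.134],
  [0,0,0,0,0,0.134],
  [2.4,-2.5,0.5,0,0,0],
  [2.4,-2.5,0.5,0,0,0],
  [2.4,-2.5,0.5,0,0,0],
  [2.4,-2.5,0.5,0,0,0],
  [2.4,-2.5,0.5,0,0,0],
  [2.4,-2.5,0.5,0,0,0],
  [2.4,-2.5,0.5,0,0,0],
], hand=1)

```text
t: 1.4
eef_pos: [0.3378, -0.407, 0.1529]
tcp_rot: [3.133, -0.231, 0.0]
ft_force: [0.1, 0.6, -0.4]
grip_width: 0.0918
```

```bash
python3 go.py .522 -.2617 .11 -.148
```

```text
t 1.4 pos [ 0.3378 -0.407   0.1529] F [ 0.1  0.6 -0.4] w 0.0918
turn [ 0.0003 -0.0003  0.0007] shift cm now-frame [ 16.09 -17.08   4.29] target-frame [ 16.08 -17.09   4.29]
```

apply_moves([
  [2.3,-2.44,0.61,0,0,0],
  [2.3,-2.44,0.61,0,0,0],
  [2.3,-2.44,0.61,0,0,0],
  [2.3,-2.44,0.61,0,0,0],
  [2.3,-2.44,0.61,0,0,0],
  [2.3,-2.44,0.61,0,0,0],
  [2.0,-2.2,0.5,0,0,0],
  [0,0,0,0,0,0],
  [0,0,0,0,0,0],
])

```text
t: 2.3
eef_pos: [0.5178, -0.2642, 0.1111]
tcp_rot: [3.133, -0.229, -0.001]
ft_force: [-0.6, 0.1, 0.6]
grip_width: 0.0912
```

```bash
python3 go.py .522 -.2617 .005 -.148
```

```text
t 2.3 pos [ 0.5178 -0.2642  0.1111] F [-0.6  0.1  0.6] w 0.0912
turn [0.0003 0.0009 0.0023] shift cm now-frame [ 0.39 -0.32 10.61] target-frame [ 0.38 -0.31 10.61]
```

apply_moves([
  [0.39,-0.32,1.0,0,0,0.002],
  [0,0,2,0,0,0],
  [0,0,2,0,0,0],
  [0,0,2,0,0,0],
  [0,0,1.7,0,0,0],
  [0,0,1.2,0,0,0],
  [0,0,0.6,0,0,0],
  [0,0,0,0,0,0],
  [0,0,0,0,0,0],
])

```text
t: 3.2
eef_pos: [0.5225, -0.2624, 0.0069]
tcp_rot: [3.132, -0.235, 0.002]
ft_force: [0.5, 0.3, 0.6]
grip_width: 0.0911
```

```bash
python3 go.py .522 -.2617 .005 -.148
python3 - <<'E'
from h import *
im=eyes.camera("top");cv2.imwrite("pics/t1.png",im)
s=eyes.camera("side");cv2.imwrite("pics/s1.png",s)
cv2.imwrite("pics/c1.png",np.hstack([cv2.resize(im[200:300,400:520],(396,330)),cv2.resize(s[130:230,330:450],(396,330))]))
E
```

```text
t 3.2 pos [ 0.5225 -0.2624  0.0069] F [0.5 0.3 0.6] w 0.0911
turn [ 0.0005 -0.0012 -0.0016] shift cm now-frame [-0.06 -0.06  0.19] target-frame [-0.06 -0.06  0.19]
```

View pics/c1.png

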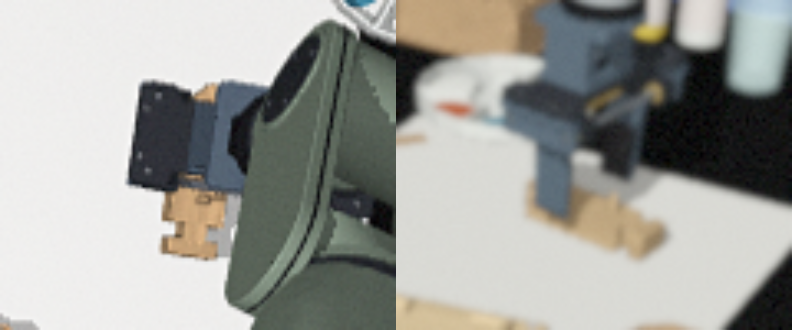

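Run:
```python
from h import *
# finger tip point, tool y axis world for yaw -.148
y=np.array([np.sin(-.148),-np.cos(-.148),0]);x=np.array([np.cos(-.148),np.sin(-.148),0])
tcp=np.array([.5225,-.2624,.0069])
for k in(-.016,.016): print(((proj("side",tcp-y*.052+x*k)-[330,130])*3.3+[396,0]))
```

```text
[[559.53165689 243.10458323]]
[[530.92872289 231.12174098]]
```

Run:
```python
from h import *
s=cv2.imread("pics/s1.png")
for k in(-.016,.016):
  for j in (-1,1):
    y=np.array([np.sin(-.148),-np.cos(-.148),0]);x=np.array([np.cos(-.148),np.sin(-.148),0])
    tcp=np.array([.5225,-.2624,.0069]); a=proj("side",tcp+j*y*.0455+x*k)[0]; b=proj("side",tcp+j*y*.0455+x*k+[0,0,.05])[0]; c=proj("side",tcp+j*y*.059+x*k)[0];
    print(a,b)
    cv2.line(s,tuple(np.int32(a*16)),tuple(np.int32(b*16)),(0,0,255) if j<0 else (0,255,0),1,shift=4)
    cv2.line(s,tuple(np.int32(a*16)),tuple(np.int32(c*16)),(0,0,255) if j<0 else (0,255,0),1,shift=4)
cv2.imwrite("pics/c2.png",cv2.resize(s[140:220,340:430],None,fx=7,fy=7,interpolation=cv2.INTER_CUBIC))
```

```text
[380.87318959 202.88904151] [382.30769675 187.78088888]
[398.60490054 192.40970703] [400.31310982 177.67033946]
[372.212778   199.27707328] [373.46563337 184.2879481 ]
[390.04911251 189.05108104] [391.58098458 174.42657726]
```

View pics/c2.png

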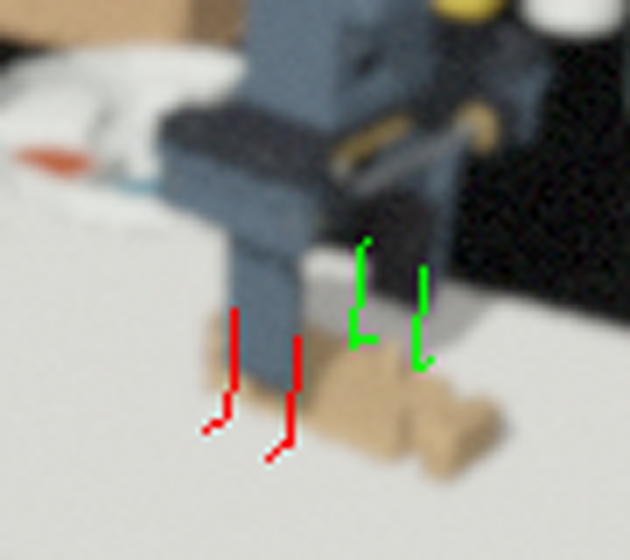

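The near finger appears about 20 mm higher than the reported TCP implies. I'll check this with a fresh picture before closing.

```bash
cat > ov.py <<'E'
from h import *
import sys
s=eyes.camera("side"); st=telemetry.sense(); tcp=st['eef_pos']; Rm=R.from_rotvec(st['tcp_rot']).as_matrix()
print(tcp,st['grip_width'],st['t'])
w=st['grip_width']/2
for j,c in((-1,(0,0,255)),(1,(0,255,0))):
    for d in(0,.019):
        q=np.array([[-.016,j*w,-d],[.016,j*w,-d],[.016,j*(w+.0135),-d],[-.016,j*(w+.0135),-d]])
        uv=proj("side",tcp+q@Rm.T)
        cv2.polylines(s,[np.round(uv*16+8).astype(int)],True,c if d==0 else (255,0,0),1,shift=4)
x0,y0=int(sys.argv[2]),int(sys.argv[3])
cv2.imwrite(sys.argv[1],cv2.resize(s[y0:y0+80,x0:x0+100],None,fx=7,fy=7,interpolation=cv2.INTER_CUBIC))
E
python3 ov.py pics/c3.png 340 140
```

```text
[ 0.52268648 -0.26232796  0.00720765] 0.09160461131850135 3.35
```

View pics/c3.png

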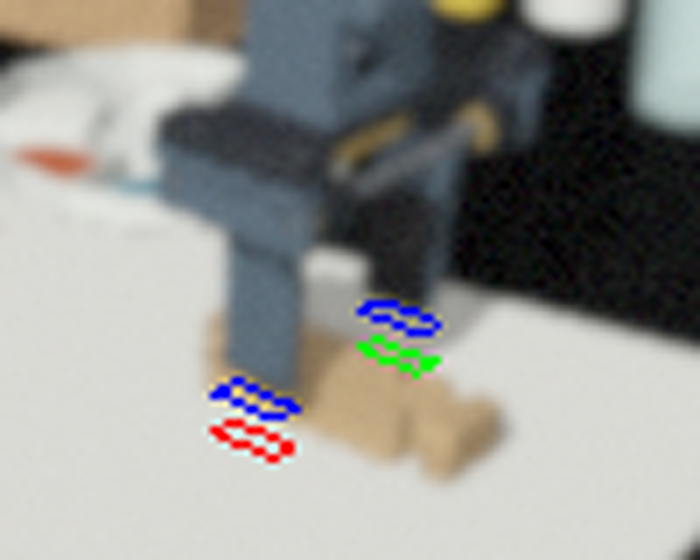

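The TCP position looks right, but with the jaws wide open the linkage fingers end about 20 mm short of the TCP. They seem to extend as they close. I'll close part-way (about 53 mm) and look again.

apply_moves([
  [0,0,0,0,0,0],
  [0,0,0,0,0,0],
  [0,0,0,0,0,0],
  [0,0,0,0,0,0],
  [0,0,0,0,0,0],
], hand=0.58)

```text
t: 3.85
eef_pos: [0.5221, -0.262, 0.0064]
tcp_rot: [3.133, -0.234, 0.0]
ft_force: [-0.2, 1.3, -0.2]
grip_width: 0.0546
```

```bash
python3 ov.py pics/c4.png 340 140
```

```text
[ 0.52211444 -0.2619977   0.00634112] 0.052949706073062965 3.9
```

View pics/c4.png

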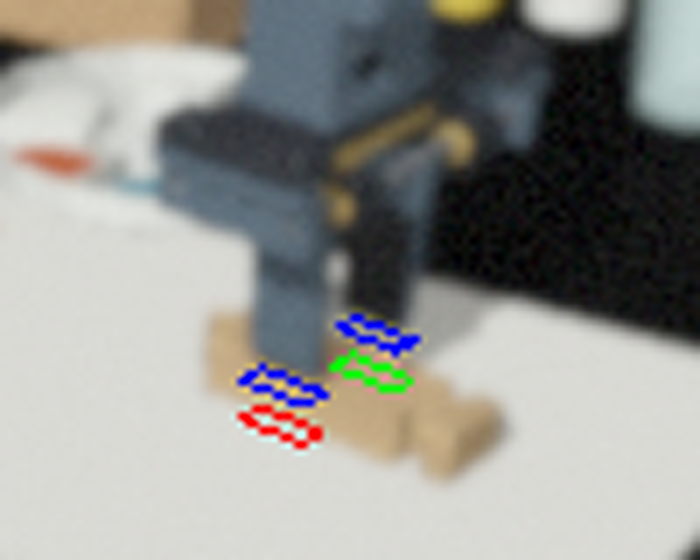

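Run:
```python
from h import *
s=cv2.imread("pics/side0.png"); tcp=np.array([.1449,-.5564,.1878]); Rm=R.from_rotvec([-3.11597,-.39909,0]).as_matrix(); w=.0455
for d,c in((0,(0,0,255)),(.019,(255,0,0)),(.079,(0,255,0))):
  for j in(-1,1):
    q=np.array([[-.016,j*w,-d],[.016,j*w,-d],[.016,j*(w+.0135),-d],[-.016,j*(w+.0135),-d]])
    uv=proj("side",tcp+q@Rm.T); print(uv.mean(0))
    cv2.polylines(s,[np.round(uv*16+8).astype(int)],True,c,1,shift=4)
cv2.imwrite("pics/c5.png",cv2.resize(s[80:200,520:640],None,fx=5,fy=5,interpolation=cv2.INTER_CUBIC))
```

```text
[556.62087655 143.1892709 ]
[555.03111752 130.38508256]
[558.52718245 136.7374826 ]
[556.81903451 124.20340545]
[564.74211518 115.70344182]
[562.63749304 104.0862825 ]
```

View pics/c5.png

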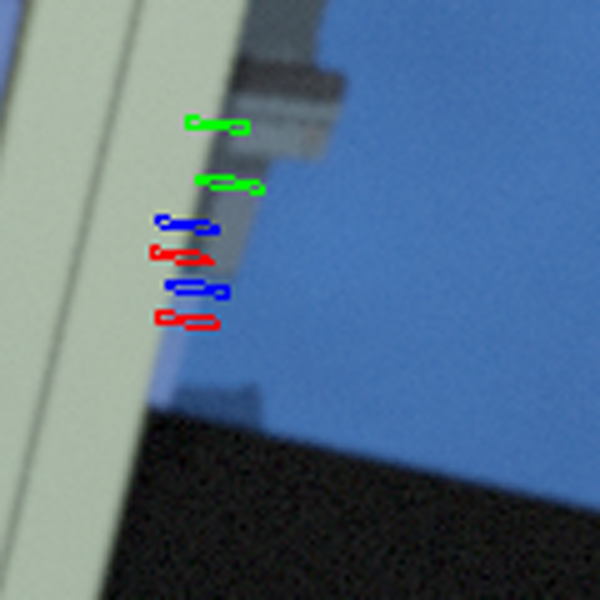

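The start picture shows the same offset, with the whole gripper sitting about 19 mm higher than the reported TCP pose. Lowering 4 mm is safe either way, so I'll do that and check it from the top view too.

apply_moves([
  [0,0,0.2,0,0,0],
  [0,0,0.2,0,0,0],
  [0,0,0,0,0,0],
])

```text
t: 4.2
eef_pos: [0.5218, -0.2619, 0.0019]
tcp_rot: [-3.133, 0.234, 0.001]
ft_force: [0.1, -0.6, 0.9]
grip_width: 0.0528
```

```bash
python3 ov.py pics/c6.png 340 140
python3 - <<'E'
from h import *
im=eyes.camera("top"); st=telemetry.sense(); tcp=st['eef_pos']; Rm=R.from_rotvec(st['tcp_rot']).as_matrix(); w=st['grip_width']/2;print(st['ft_force'],tcp)
for d,c in((0,(0,0,255)),(.019,(255,0,0)),(.079,(0,255,0))):
  for j in(-1,1):
    q=np.array([[-.016,j*w,-d],[.016,j*w,-d],[.016,j*(w+.0135),-d],[-.016,j*(w+.0135),-d]])
    cv2.polylines(im,[np.round(proj("top",tcp+q@Rm.T)*16+8).astype(int)],True,c,1,shift=4)
cv2.imwrite("pics/t2.png",cv2.resize(im[200:300,410:510],None,fx=6,fy=6,interpolation=cv2.INTER_CUBIC))
E
```

```text
[ 0.52191344 -0.26193101  0.00204265] 0.052896996748104864 4.25
[0.42546063 0.65733719 0.42473694] [ 0.52201551 -0.26197038  0.0021991 ]
```

View pics/c6.png

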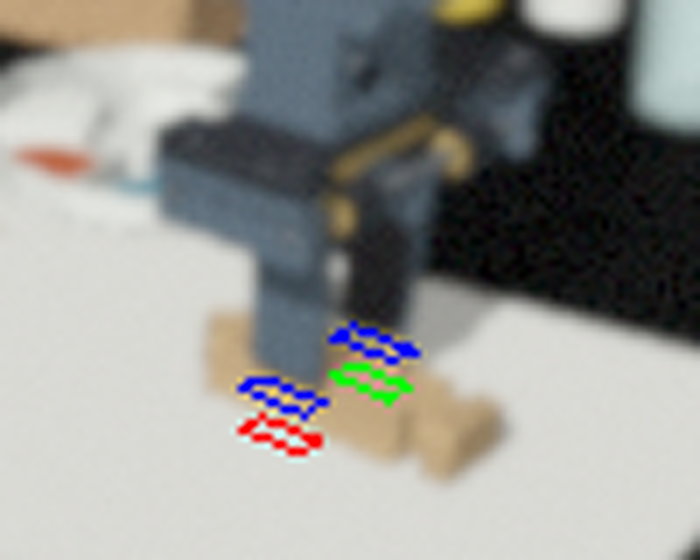

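View pics/t2.png

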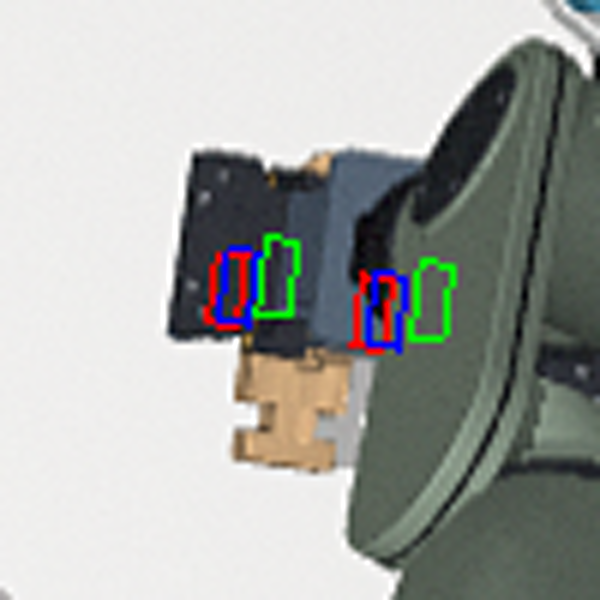

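Run:
```python
from h import *
tcp=np.array([.5220,-.2619,.0021]); Rm=R.from_rotvec([-3.133,.234,.001]).as_matrix()
ims={"top":eyes.camera("top"),"side":eyes.camera("side")}
cv2.imwrite("pics/top_g.png",ims["top"]);cv2.imwrite("pics/side_g.png",ims["side"])
out=[]
for n,(x0,y0) in(("top",(410,190)),("side",(335,110))):
  im=ims[n]
  for off,c in((np.zeros(3),(0,0,255)),(np.array([0,0,.021]),(0,200,0))):
    for d in(.079,):
      q=np.array([[-.038,-.089,-d],[.038,-.089,-d],[.038,.089,-d],[-.038,.089,-d]])
      cv2.polylines(im,[np.round(proj(n,tcp+off+q@Rm.T)*16+8).astype(int)],True,c,1,shift=4)
    for j in (-1,1):
      w=.0265;d=0
      q=np.array([[-.016,j*w,-d],[.016,j*w,-d],[.016,j*(w+.0135),-d],[-.016,j*(w+.0135),-d]])
      cv2.polylines(im,[np.round(proj(n,tcp+off+q@Rm.T)*16+8).astype(int)],True,c,1,shift=4)
  out.append(cv2.resize(im[y0:y0+110,x0:x0+110],(400,400),interpolation=cv2.INTER_CUBIC))
cv2.imwrite("pics/c7.png",np.hstack(out))
```

```text
(no output)
```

View pics/c7.png

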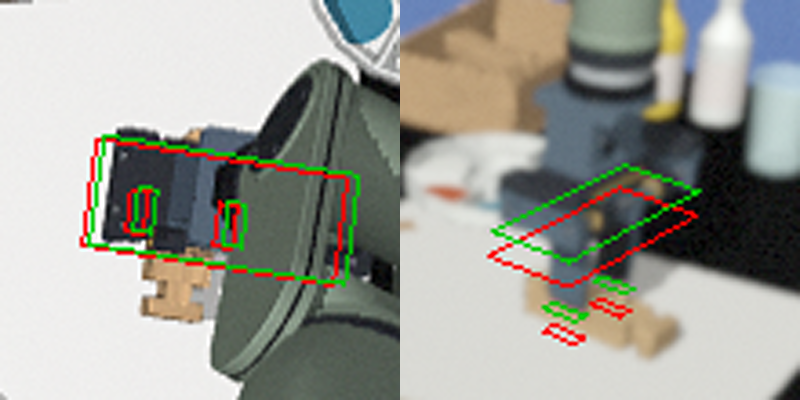

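apply_moves([
  [0,0,0.15,0,0,0],
  [0,0,0.15,0,0,0],
])

```text
t: 4.6
eef_pos: [0.5221, -0.262, -0.0007]
tcp_rot: [3.133, -0.234, 0.0]
ft_force: [-0.2, 0.1, -0.2]
grip_width: 0.0527
```

apply_moves([
  [0,0,0.15,0,0,0],
  [0,0,0.15,0,0,0],
  [0,0,0,0,0,0],
])

```text
t: 4.9
eef_pos: [0.5219, -0.2619, -0.0039]
tcp_rot: [-3.133, 0.234, 0.001]
ft_force: [-0.8, -0.7, 0.3]
grip_width: 0.053
```

The reported TCP is 4 mm below the table with no contact force, so the fingertips really are above where they're reported. I'll keep lowering in small steps, watching the force.

apply_moves([
  [0,0,0.25,0,0,0],
  [0,0,0.25,0,0,0],
  [0,0,0.2,0,0,0],
  [0,0,0,0,0,0],
])

```text
t: 5.3
eef_pos: [0.5218, -0.2618, -0.0111]
tcp_rot: [-3.133, 0.234, 0.001]
ft_force: [-0.6, 0.8, -0.1]
grip_width: 0.0531
```

```bash
python3 ov.py pics/c8.png 340 140
```

```text
[ 0.52195874 -0.26194184 -0.01089545] 0.05301296620043018 5.35
```

View pics/c8.png

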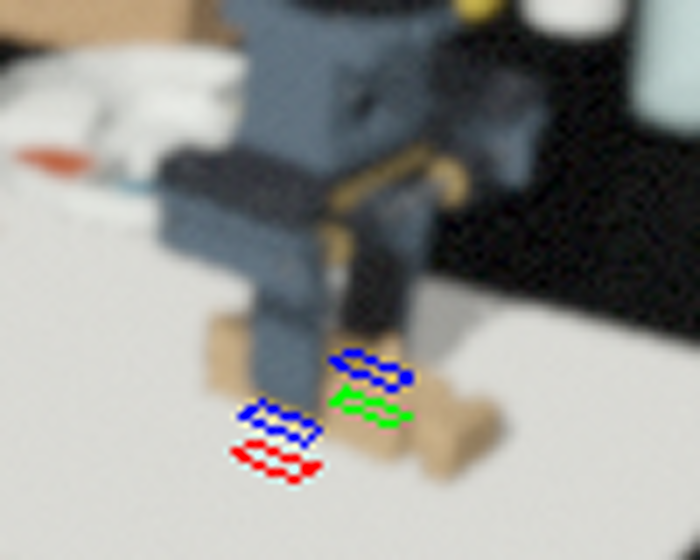

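apply_moves([
  [0,0,0.2,0,0,0],
  [0,0,0.2,0,0,0],
  [0,0,0,0,0,0],
])

```text
t: 5.65
eef_pos: [0.5219, -0.2619, -0.015]
tcp_rot: [-3.133, 0.234, 0.001]
ft_force: [0.3, -0.2, -0.3]
grip_width: 0.0531
```

apply_moves([
  [0,0,0.15,0,0,0],
  [0,0,0.1,0,0,0],
])

```text
t: 5.85
eef_pos: [0.5221, -0.262, -0.0172]
tcp_rot: [3.133, -0.234, -0.0]
ft_force: [-0.8, -0.4, -0.4]
grip_width: 0.0527
```

apply_moves([
  [0,0,0.1,0,0,0],
  [0,0,0.1,0,0,0],
])

```text
t: 6.05
eef_pos: [0.5221, -0.262, -0.0192]
tcp_rot: [3.133, -0.234, 0.0]
ft_force: [0.5, -0.5, 0.2]
grip_width: 0.0534
```

```bash
python3 ov.py pics/c9.png 340 140
```

```text
[ 0.52198862 -0.2619612  -0.01936756] 0.052791755771156725 6.1
```

View pics/c9.png

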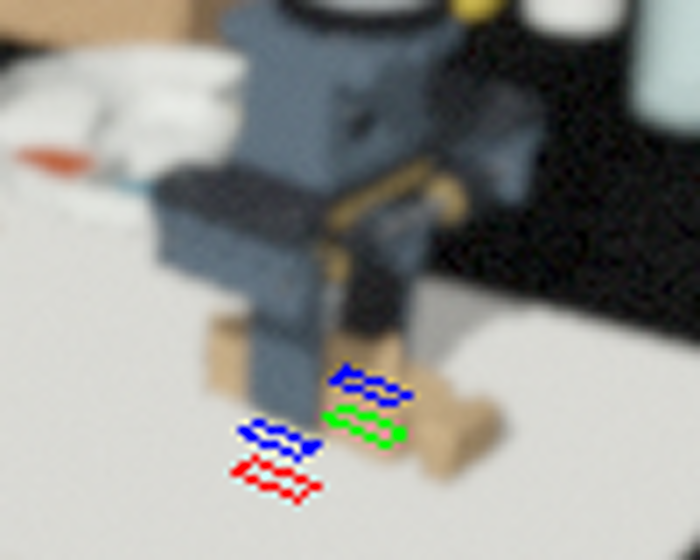

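The tips are now just above the table beside the body. I'll close on it.

apply_moves([
  [0,0,0,0,0,0],
  [0,0,0,0,0,0],
  [0,0,0,0,0,0],
  [0,0,0,0,0,0],
  [0,0,0,0,0,0],
], hand=0, newtons=30)

```text
t: 6.6
eef_pos: [0.5221, -0.262, -0.0192]
tcp_rot: [3.133, -0.234, 0.0]
ft_force: [-0.4, 0.2, -0.6]
grip_width: 0.0438
```

apply_moves([
  [0,0,-0.5,0,0,0],
  [0,0,-1.5,0,0,0],
  [0,0,-2.5,0,0,0],
  [0,0,-2.5,0,0,0],
  [0,0,-1.0,0,0,0],
  [0,0,0,0,0,0],
  [0,0,0,0,0,0],
])

```text
t: 7.3
eef_pos: [0.5214, -0.2617, 0.0601]
tcp_rot: [-3.132, 0.234, 0.002]
ft_force: [0.2, 0.5, -3.0]
grip_width: 0.044
```

```bash
python3 ov.py pics/c10.png 340 120
python3 - <<'E'
from h import *
im=eyes.camera("top");cv2.imwrite("pics/t3.png",im)
cv2.imwrite("pics/t3c.png",cv2.resize(im[180:300,400:520],None,fx=5,fy=5,interpolation=cv2.INTER_CUBIC))
E
```

```text
[ 0.52116388 -0.26147125  0.05961746] 0.04369987083114581 7.35
```

View pics/c10.png

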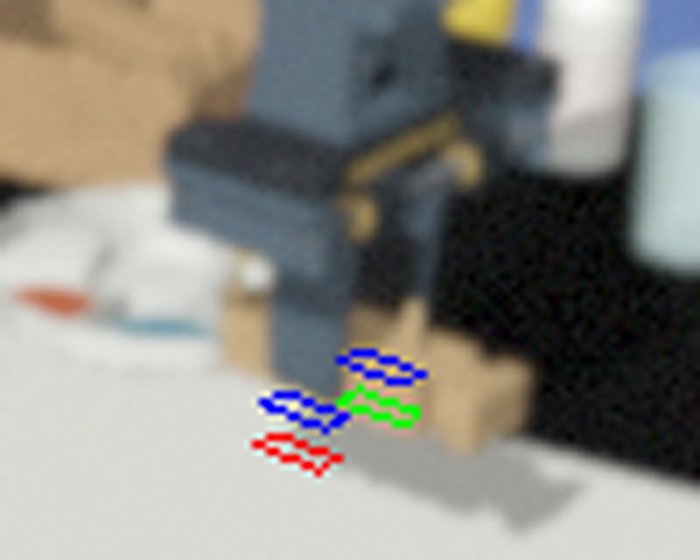

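View pics/t3c.png

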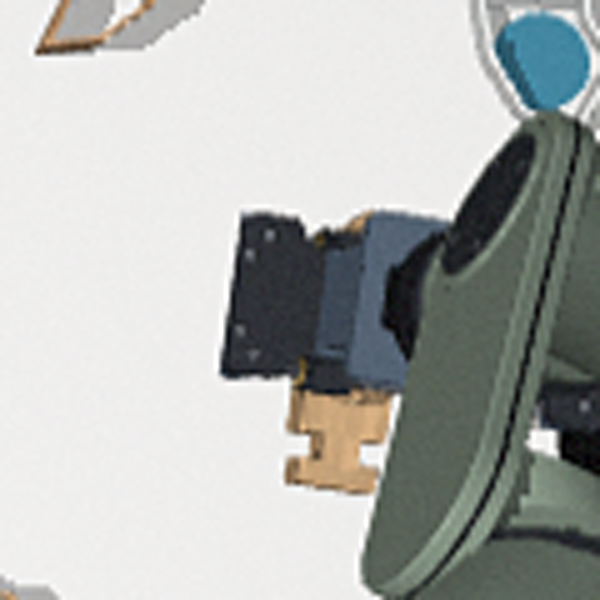

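```bash
cat > fov.py <<'E'
from h import *
def overlay(n,im,parts,pose,z0,c=(255,0,0)):
    im=im.copy()
    for q,a,b in parts:
        for zz in(a,b): cv2.polylines(im,[np.round(proj(n,pts(q,zz,*pose,z0))*16+8).astype(int)],True,c,1,shift=4)
    return im
E
python3 - <<'E'
from fov import *
t=cv2.imread("pics/t3.png"); s=eyes.camera("side"); st=telemetry.sense();print(st['eef_pos'],st['ft_force'])
pose=(.5214,-.2616,-.149);z0=.0792
a=overlay("top",t,LOW,pose,z0);b=overlay("side",s,LOW,pose,z0)
cv2.imwrite("pics/c11.png",np.hstack([cv2.resize(a[190:290,420:500],(400,500),interpolation=cv2.INTER_CUBIC),cv2.resize(b[140:220,356:420],(400,500),interpolation=cv2.INTER_CUBIC)]))
E
```

```text
[ 0.52120479 -0.2615356   0.05944243] [-0.20945877 -0.01950903 -0.98605   ]
```

View pics/c11.png

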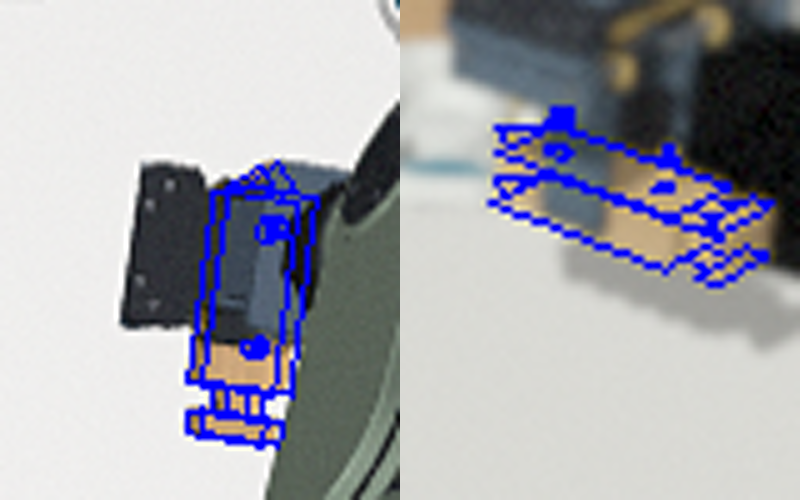

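The overlay matches in both views, so the half is held as predicted. Next, carry it over the pocket.

```bash
python3 go.py .5287 -.0067 .055 .2245; python3 -c "
from h import *
for n,z in (('glue',0),('glue_stick',0)):
    for c in('top','side'):
        r=models.landmark_of(c,n); print(n,c,[(back(c,q['centre'],z).round(3),round(q['p'],2)) for q in r[:2]])
"
```

```text
t 7.45 pos [ 0.5212 -0.2615  0.0594] F [-0.2 -0.  -1. ] w 0.0435
turn [-0.0013  0.0024 -0.3737] shift cm now-frame [ -3.05 -25.31   0.47] target-frame [  6.4  -24.68   0.44]
glue top [(array([0.638, 0.373, 0.   ]), 0.63)]
glue side [(array([0.645, 0.371, 0.   ]), 0.65)]
glue_stick top [(array([0.368, 0.093, 0.   ]), 0.54), (array([0.802, 0.013, 0.   ]), 0.45)]
glue_stick side [(array([0.365, 0.103, 0.   ]), 0.72)]
```

apply_moves([
  [0,0,0,0,0,-0.125],
  [0,0,0,0,0,-0.125],
  [0,0,0,0,0,-0.124],
  [0.5,-2.0,0,0,0,0],
  [0.8,-3.0,0,0,0,0],
  [0.8,-3.1,0,0,0,0],
  [0.8,-3.1,0,0,0,0],
  [0.8,-3.1,0,0,0,0],
  [0.8,-3.1,0,0,0,0],
  [0.8,-3.0,0,0,0,0],
])

```text
t: 8.65
eef_pos: [0.5281, -0.05, 0.0607]
tcp_rot: [-3.122, -0.352, 0.0]
ft_force: [0.1, -0.5, -1.3]
grip_width: 0.0437
```

apply_moves([
  [0.8,-2.6,0,0,0,0],
  [0.3,-1.4,0,0,0,0],
  [0,0,0,0,0,0],
  [0,0,0,0,0,0],
  [0,0,0,0,0,0],
])

```text
t: 9.15
eef_pos: [0.5301, -0.011, 0.0608]
tcp_rot: [3.121, 0.351, -0.0]
ft_force: [-0.0, -0.7, -0.8]
grip_width: 0.0436
```

```bash
python3 go.py .5287 -.0067 .020 .2245
python3 - <<'E'
from fov import *
t=eyes.camera("top"); s=eyes.camera("side"); st=telemetry.sense();
cv2.imwrite("pics/t4.png",t);cv2.imwrite("pics/s4.png",s)
p=st['eef_pos'];Rm=R.from_rotvec(st['tcp_rot']).as_matrix();yaw=np.arctan2(Rm[1,0],Rm[0,0]);print(p,yaw,Rm[:,2])
pose=(p[0],p[1],yaw);z0=p[2]+.0192
a=overlay("top",t,LOW,pose,z0);b=overlay("side",s,LOW,pose,z0)
cv2.imwrite("pics/c12.png",np.hstack([cv2.resize(a[190:290,320:420],(400,400),interpolation=cv2.INTER_CUBIC),cv2.resize(b[160:260,290:390],(400,400),interpolation=cv2.INTER_CUBIC)]))
E
```

```text
t 9.15 pos [ 0.5301 -0.011   0.0608] F [-0.  -0.7 -0.8] w 0.0436
turn [ 0.0005  0.0002 -0.0007] shift cm now-frame [-0.04 -0.45  4.08] target-frame [-0.04 -0.45  4.08]
[ 0.53012097 -0.01097528  0.06080344] 0.2233320285673824 [-1.96779045e-05 -3.44063086e-04 -9.99999941e-01]
```

View pics/c12.png

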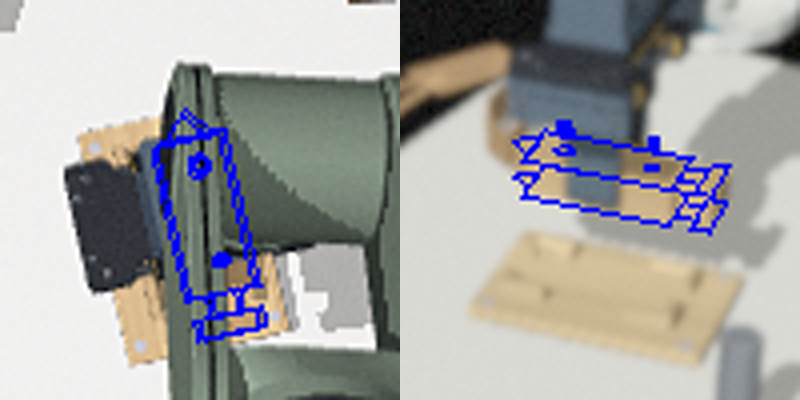

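apply_moves([
  [-0.04,-0.45,0,0,0,0],
  [0,0,1.0,0,0,0],
  [0,0,1.5,0,0,0],
  [0,0,1.5,0,0,0],
  [0,0,1.0,0,0,0],
  [0,0,0.4,0,0,0],
  [0,0,0,0,0,0],
  [0,0,0,0,0,0],
])

```text
t: 10.05
eef_pos: [0.5292, -0.0056, 0.0071]
tcp_rot: [3.122, 0.352, 0.001]
ft_force: [0.4, 0.2, -0.9]
grip_width: 0.0442
```

```bash
cat > look.py <<'E'
from fov import *
import sys
s=eyes.camera("side");t=eyes.camera("top"); st=telemetry.sense();n=sys.argv[1]
dz=float(sys.argv[2]) 
cv2.imwrite(f"pics/t{n}.png",t);cv2.imwrite(f"pics/s{n}.png",s)
p=st['eef_pos'];Rm=R.from_rotvec(st['tcp_rot']).as_matrix();yaw=np.arctan2(Rm[1,0],Rm[0,0]);print(p,yaw,Rm[:,2],st['ft_force'],st['grip_width'],st['t'])
pose=(p[0],p[1],yaw);z0=p[2]+dz
b=overlay("side",s,LOW if len(sys.argv)<4 else FISH,pose,z0)
f=lambda im:cv2.resize(im[160:260,290:390],(400,400),interpolation=cv2.INTER_CUBIC)
cv2.imwrite(f"pics/c{n}.png",np.hstack([f(s),f(b)]))
E
python3 look.py 13 .0192;python3 go.py .5287 -.0067 -.0092 .2245
```

```text
[ 0.5293053  -0.00563072  0.00744383] 0.2247544717126359 [ 1.45488643e-03 -1.52954332e-04 -9.99998930e-01] [-0.07804501  0.34027676 -0.55473292] 0.043655111845509874 10.15
t 10.15 pos [ 0.5293 -0.0056  0.0074] F [-0.1  0.3 -0.6] w 0.0437
turn [ 0.0005 -0.0014  0.0003] shift cm now-frame [-0.09  0.09  1.66] target-frame [-0.08  0.09  1.66]
```

View pics/c13.png

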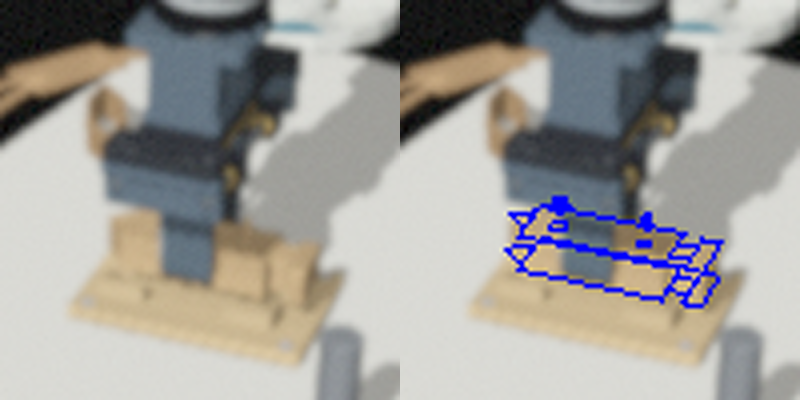

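apply_moves([
  [-0.09,0.09,0.2,0,0,0],
  [0,0,0.2,0,0,0],
  [0,0,0.2,0,0,0],
  [0,0,0.15,0,0,0],
  [0,0,0.1,0,0,0],
  [0,0,0,0,0,0],
])

```text
t: 10.75
eef_pos: [0.5284, -0.0066, -0.0017]
tcp_rot: [3.122, 0.352, 0.001]
ft_force: [0.1, 0.2, -1.2]
grip_width: 0.0439
```

apply_moves([
  [0,0,0.15,0,0,0],
  [0,0,0.15,0,0,0],
  [0,0,0.1,0,0,0],
  [0,0,0.1,0,0,0],
  [0,0,0,0,0,0],
])

```text
t: 11.25
eef_pos: [0.5284, -0.0066, -0.0067]
tcp_rot: [3.122, 0.352, 0.001]
ft_force: [1.3, 0.6, -2.1]
grip_width: 0.0438
```

apply_moves([
  [0,0,0.1,0,0,0],
  [0,0,0.1,0,0,0],
  [0,0,0,0,0,0],
])

```text
t: 11.55
eef_pos: [0.5285, -0.0066, -0.0086]
tcp_rot: [3.122, 0.352, 0.001]
ft_force: [2.1, 0.3, -0.3]
grip_width: 0.0439
```

apply_moves([
  [0,0,0.08,0,0,0],
  [0,0,0,0,0,0],
])

```text
t: 11.75
eef_pos: [0.5284, -0.0067, -0.0092]
tcp_rot: [3.122, 0.352, 0.001]
ft_force: [2.1, 0.2, 1.7]
grip_width: 0.0442
```

apply_moves([
  [0.06,0,0.05,0,0,0],
  [0,0,0.05,0,0,0],
  [0,0,0,0,0,0],
])

```text
t: 12.05
eef_pos: [0.5284, -0.0066, -0.0092]
tcp_rot: [3.121, 0.352, -0.0]
ft_force: [-1.5, -1.1, 11.4]
grip_width: 0.0437
```

```bash
python3 look.py 14 .0192
```

```text
[ 0.52844358 -0.00664199 -0.00919817] 0.22482340988364818 [ 1.02283262e-04 -2.57981749e-04 -9.99999961e-01] [-2.51865204 -0.17538677 11.0120734 ] 0.04387915884129947 12.15
```

View pics/c14.png

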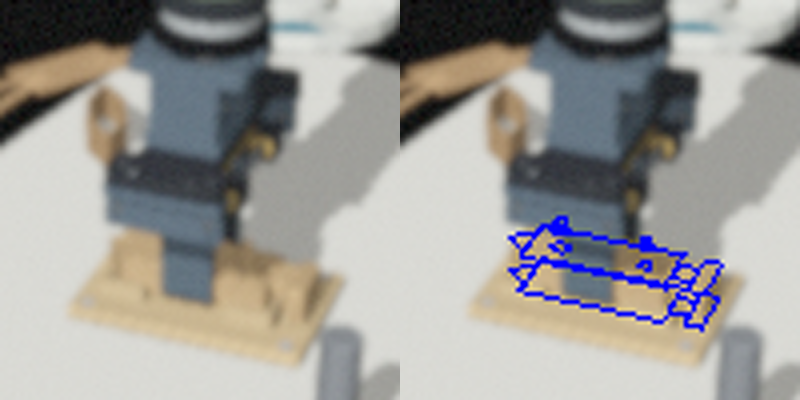

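It's seated: the underside is at 10 mm and a firm 11 N reaction stopped further descent. Now release.

apply_moves([
  [0,0,-0.1,0,0,0],
  [0,0,0,0,0,0],
  [0,0,0,0,0,0],
  [0,0,0,0,0,0],
], hand=0.64)

```text
t: 12.55
eef_pos: [0.528, -0.0065, -0.0099]
tcp_rot: [-3.122, -0.352, 0.002]
ft_force: [0.1, 0.7, 0.0]
grip_width: 0.0584
```

apply_moves([
  [0,0,-1,0,0,0],
  [0,0,-2,0,0,0],
  [0,0,-3,0,0,0],
  [0,0,-3.5,0,0,0],
  [0,-3.5,-1.5,0,0,0],
  [0,-4,0,0,0,0],
  [0,-4,0,0,0,0],
  [0,-4,0,0,0,0],
  [0,-3,0,0,0,0],
], hand=0.64)

```text
t: 13.45
eef_pos: [0.4867, 0.1758, 0.1013]
tcp_rot: [-3.121, -0.354, -0.001]
ft_force: [0.7, -0.5, 0.6]
grip_width: 0.0584
```

```bash
python3 go.py .484 .2393 .08 .005
python3 - <<'E'
from fov import *
s=eyes.camera("side");t=eyes.camera("top")
cv2.imwrite("pics/t15.png",t);cv2.imwrite("pics/s15.png",s)
f=lambda im,x,y:cv2.resize(im[y:y+90,x:x+90],(400,400),interpolation=cv2.INTER_CUBIC)
cv2.imwrite("pics/c15.png",np.hstack([f(t,320,200),f(s,295,185)]))
E
```

```text
t 13.45 pos [0.4867 0.1758 0.1013] F [ 0.7 -0.5  0.6] w 0.0584
turn [-0.0004 -0.0006  0.2207] shift cm now-frame [ 1.16 -6.25  2.13] target-frame [-0.24 -6.35  2.13]
```

View pics/c15.png

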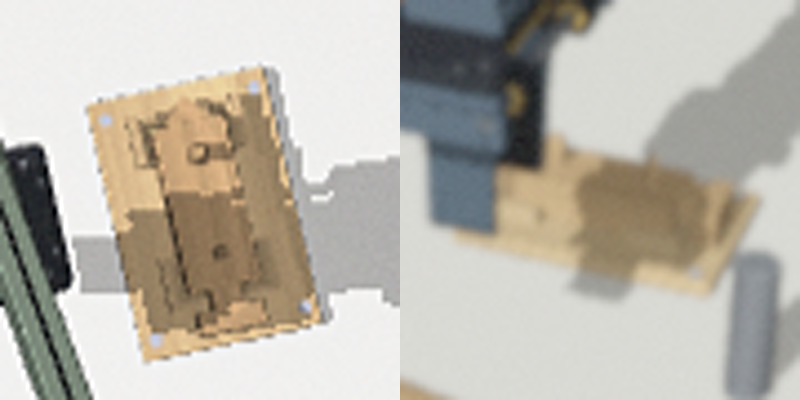

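apply_moves([
  [0,0,0,0,0,0.11],
  [0,0,0,0,0,0.11],
  [-0.1,-2.1,0.5,0,0,0],
  [-0.1,-2.2,0.8,0,0,0],
  [0,-2.0,0.8,0,0,0],
  [0,0,0,0,0,0],
  [0,0,0,0,0,0],
])

```text
t: 14.25
eef_pos: [0.4851, 0.2361, 0.0797]
tcp_rot: [3.141, 0.008, -0.0]
ft_force: [0.1, -0.2, -0.3]
grip_width: 0.0584
```

```bash
python3 go.py .484 .2393 -.0192 .005
python3 - <<'E'
from fov import *
s=eyes.camera("side");t=eyes.camera("top")
cv2.imwrite("pics/t16.png",t);cv2.imwrite("pics/s16.png",s)
f=lambda im,x,y:cv2.resize(im[y:y+90,x:x+90],(400,400),interpolation=cv2.INTER_CUBIC)
cv2.imwrite("pics/c16.png",np.hstack([f(t,320,200),f(s,260,215)]))
E
```

```text
t 14.25 pos [0.4851 0.2361 0.0797] F [ 0.1 -0.2 -0.3] w 0.0584
turn [0.0009 0.0002 0.0002] shift cm now-frame [-0.11 -0.33  9.89] target-frame [-0.11 -0.32  9.89]
```

View pics/c16.png

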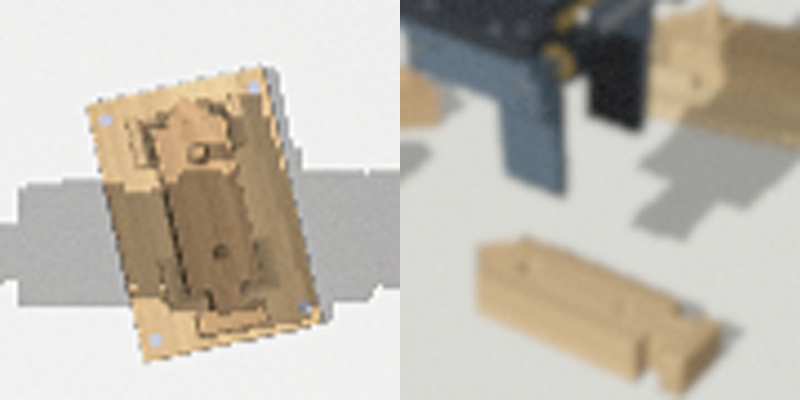

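apply_moves([
  [-0.11,-0.33,0.5,0,0,0],
  [0,0,1.5,0,0,0],
  [0,0,1.5,0,0,0],
  [0,0,1.3,0,0,0],
  [0,0,0.6,0,0,0],
  [0,0,0,0,0,0],
])

```text
t: 14.95
eef_pos: [0.4834, 0.2395, 0.0248]
tcp_rot: [3.141, 0.007, -0.003]
ft_force: [-1.6, 0.1, -0.0]
grip_width: 0.0584
```

```bash
python3 go.py .484 .2393 -.0192 .005
python3 - <<'E'
from fov import *
s=eyes.camera("side");t=eyes.camera("top")
f=lambda im,x,y:cv2.resize(im[y:y+90,x:x+90],(400,400),interpolation=cv2.INTER_CUBIC)
cv2.imwrite("pics/c17.png",np.hstack([f(t,230,210),f(s,260,215)]))
E
```

```text
t 14.95 pos [0.4834 0.2395 0.0248] F [-1.6  0.1 -0. ] w 0.0584
turn [ 0.0009  0.0016 -0.0006] shift cm now-frame [0.07 0.02 4.4 ] target-frame [0.06 0.02 4.4 ]
```

View pics/c17.png

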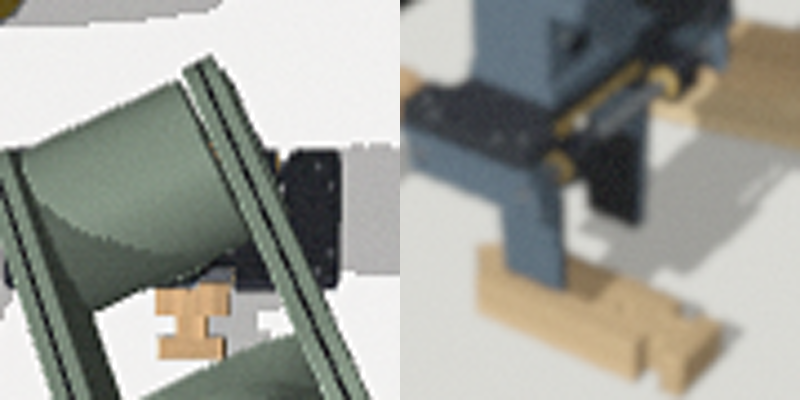

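apply_moves([
  [0.05,0,0.5,0,0,0],
  [0,0,0.6,0,0,0],
  [0,0,0.6,0,0,0],
  [0,0,0.5,0,0,0],
  [0,0,0.4,0,0,0],
  [0,0,0.2,0,0,0],
])

```text
t: 15.65
eef_pos: [0.4842, 0.24, -0.0031]
tcp_rot: [3.141, 0.008, -0.001]
ft_force: [0.7, -0.0, 0.2]
grip_width: 0.0583
```

apply_moves([
  [0,0,0.5,0,0,0],
  [0,0,0.5,0,0,0],
  [0,0,0.4,0,0,0],
  [0,0,0.2,0,0,0],
  [0,0,0,0,0,0],
])

```text
t: 16.15
eef_pos: [0.4842, 0.24, -0.0188]
tcp_rot: [3.141, 0.008, -0.001]
ft_force: [-0.4, -0.2, 0.0]
grip_width: 0.0589
```

```bash
python3 go.py .484 .2393 -.0192 .005
python3 - <<'E'
from fov import *
s=eyes.camera("side")
f=lambda im,x,y:cv2.resize(im[y:y+90,x:x+90],(400,400),interpolation=cv2.INTER_CUBIC)
cv2.imwrite("pics/c18.png",np.hstack([f(s,260,215)]))
E
```

```text
t 16.15 pos [ 0.4842  0.24   -0.0188] F [-0.4 -0.2  0. ] w 0.0589
turn [ 0.0004  0.0006 -0.0002] shift cm now-frame [-0.02  0.07  0.04] target-frame [-0.02  0.07  0.04]
```

View pics/c18.png

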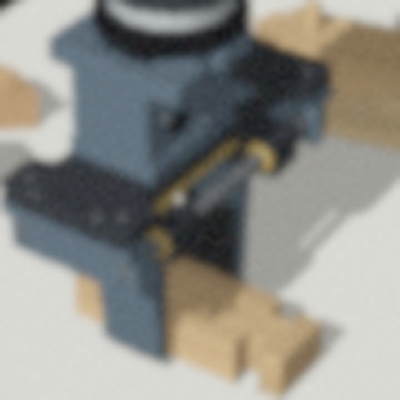

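apply_moves([
  [0,0,0,0,0,0],
  [0,0,0,0,0,0],
  [0,0,0,0,0,0],
  [0,0,0,0,0,0],
  [0,0,0,0,0,0],
], hand=0, newtons=50)

```text
t: 16.7
eef_pos: [0.4846, 0.2401, -0.0183]
tcp_rot: [-3.142, -0.008, -0.001]
ft_force: [-0.3, 0.3, 1.1]
grip_width: 0.0437
```

```bash
python3 go.py .484 .2393 -.0192 .005
```

```text
t 16.7 pos [ 0.4846  0.2401 -0.0183] F [-0.3  0.3  1.1] w 0.0437
turn [-0.     -0.0004 -0.0001] shift cm now-frame [-0.06  0.08  0.09] target-frame [-0.06  0.08  0.09]
```

apply_moves([
  [0,0,-0.5,0,0,0],
  [0,0,-1.5,0,0,0],
  [0,0,-3,0,0,0],
  [0,0,-3,0,0,0],
  [0,0,-2.0,0,0,0],
  [0,0,-1.0,0,0,0],
  [0,0,0,0,0,0],
  [0,0,0,0,0,0],
])

```text
t: 17.5
eef_pos: [0.4838, 0.2398, 0.0906]
tcp_rot: [3.141, 0.007, -0.002]
ft_force: [-0.0, 0.6, -1.1]
grip_width: 0.0436
```

```bash
cat > dow.py <<'E'
from fov import *
# fit lower fish in jig by dowel tips / edges; show enlarged
E
python3 - <<'E'
from fov import *
s=eyes.camera("side");t=eyes.camera("top"); st=telemetry.sense()
cv2.imwrite("pics/t19.png",t);cv2.imwrite("pics/s19.png",s)
p=st['eef_pos'];Rm=R.from_rotvec(st['tcp_rot']).as_matrix();yaw=np.arctan2(Rm[1,0],Rm[0,0]);print(p,yaw,st['grip_width'],st['ft_force'])
pose=(p[0],p[1],yaw);z0=p[2]+.0190
lp=(.5284,-.0066,.2248)
t2=overlay("top",overlay("top",t,FISH,pose,z0),LOW,lp,.01)
s2=overlay("side",overlay("side",s,FISH,pose,z0),LOW,lp,.01)
f=lambda im,x,y,w=80:cv2.resize(im[y:y+w,x:x+w],(390,390),interpolation=cv2.INTER_CUBIC)
cv2.imwrite("pics/c19.png",np.hstack([f(t2,230,210),f(s2,245,180)]))
cv2.imwrite("pics/c20.png",np.hstack([f(t,325,205),f(t2,325,205)]))
E
```

```text
[0.48349174 0.23964406 0.0900998 ] 0.004731456427102357 0.043916183999947435 [ 0.06260956  0.27651029 -0.61473909]
```

View pics/c19.png

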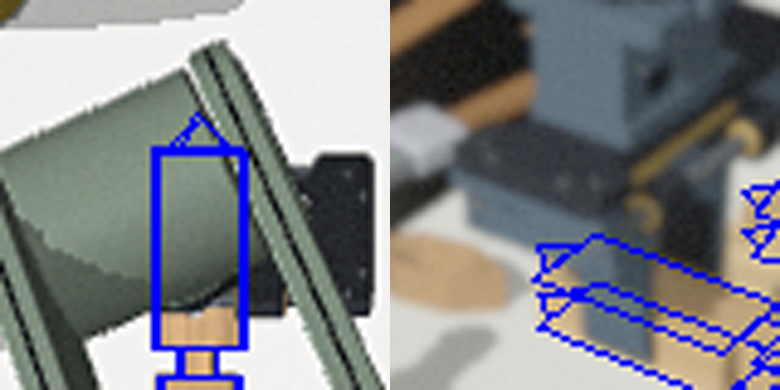

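View pics/c20.png

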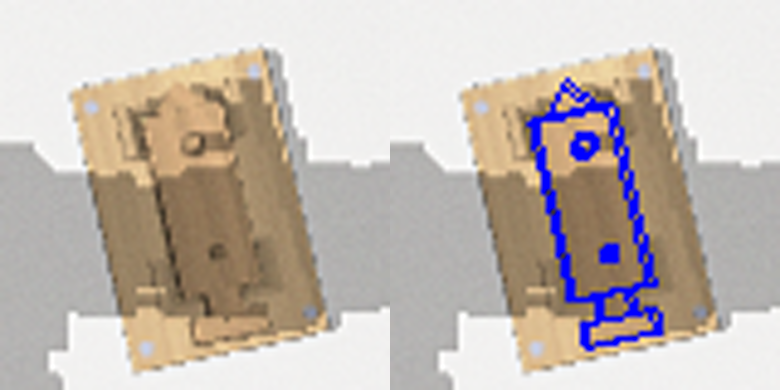

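The overlays agree: the lower half's dowel tips are within about 1 mm of prediction, and the upper half is held as expected. Now carry it over the jig.

```bash
python3 go.py .5289 -.0065 .08 .2248
```

```text
t 17.6 pos [0.4835 0.2396 0.0901] F [ 0.1  0.3 -0.6] w 0.0439
turn [ 0.001   0.0028 -0.2201] shift cm now-frame [ 4.43 24.63  1.03] target-frame [-1.06 25.01  1.01]
```

apply_moves([
  [0,0,0,0,0,-0.11],
  [0,0,0,0,0,-0.11],
  [-0.1,2.0,0.1,0,0,0],
  [-0.1,3.0,0.1,0,0,0],
  [-0.1,3.2,0.1,0,0,0],
  [-0.1,3.2,0.1,0,0,0],
  [-0.1,3.2,0.1,0,0,0],
  [-0.1,3.2,0.1,0,0,0],
  [-0.1,3.0,0.1,0,0,0],
  [-0.1,2.2,0.1,0,0,0],
])

```text
t: 18.6
eef_pos: [0.5274, 0.0123, 0.0823]
tcp_rot: [3.122, 0.351, -0.004]
ft_force: [-0.0, 0.9, -1.7]
grip_width: 0.0433
```

apply_moves([
  [-0.1,1.4,0.1,0,0,0],
  [-0.1,0.6,0,0,0,0],
  [0,0,0,0,0,0],
  [0,0,0,0,0,0],
  [0,0,0,0,0,0],
])

```text
t: 19.1
eef_pos: [0.5303, -0.0049, 0.0825]
tcp_rot: [-3.121, -0.354, 0.0]
ft_force: [-0.8, 0.4, -1.1]
grip_width: 0.0436
```

```bash
python3 go.py .5289 -.0065 .05 .2248
```

```text
t 19.1 pos [ 0.5303 -0.0049  0.0825] F [-0.8  0.4 -1.1] w 0.0436
turn [-0.0002  0.0001  0.0011] shift cm now-frame [-0.17  0.13  3.25] target-frame [-0.17  0.12  3.25]
```

apply_moves([
  [-0.17,0.13,0.5,0,0,0.001],
  [0,0,1.0,0,0,0],
  [0,0,1.0,0,0,0],
  [0,0,0.6,0,0,0],
  [0,0,0.1,0,0,0],
  [0,0,0,0,0,0],
])

```text
t: 19.7
eef_pos: [0.5289, -0.0075, 0.0501]
tcp_rot: [-3.122, -0.351, 0.001]
ft_force: [0.2, 0.3, -0.9]
grip_width: 0.0439
```

```bash
python3 go.py .5289 -.0065 .0385 .2248
python3 - <<'E'
from fov import *
s=eyes.camera("side");t=eyes.camera("top"); st=telemetry.sense()
cv2.imwrite("pics/t21.png",t);cv2.imwrite("pics/s21.png",s)
p=st['eef_pos'];Rm=R.from_rotvec(st['tcp_rot']).as_matrix();yaw=np.arctan2(Rm[1,0],Rm[0,0]);print(p,yaw)
pose=(p[0],p[1],yaw);z0=p[2]+.0185
s2=overlay("side",overlay("side",s,FISH,pose,z0),LOW,(.5284,-.0066,.2248),.01,(0,0,255))
f=lambda im,x,y,w=70:cv2.resize(im[y:y+w,x:x+w],(400,400),interpolation=cv2.INTER_CUBIC)
cv2.imwrite("pics/c21.png",np.hstack([f(s,305,180),f(s2,305,180)]))
E
```

```text
t 19.7 pos [ 0.5289 -0.0075  0.0501] F [ 0.2  0.3 -0.9] w 0.0439
turn [-0.0001  0.0007 -0.001 ] shift cm now-frame [ 0.02 -0.1   1.16] target-frame [ 0.02 -0.1   1.16]
[ 0.52940897 -0.00750434  0.05073849] 0.22373359776581786
```

View pics/c21.png

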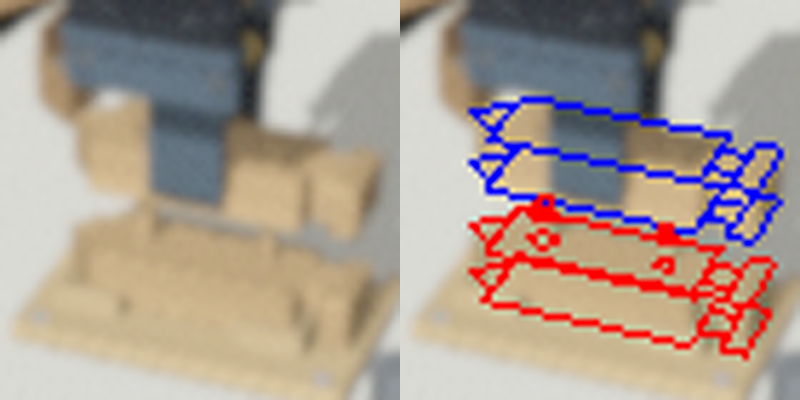

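apply_moves([
  [0.02,-0.1,0.3,0,0,-0.001],
  [0,0,0.3,0,0,0],
  [0,0,0.3,0,0,0],
  [0,0,0.2,0,0,0],
  [0,0,0,0,0,0],
])

```text
t: 20.3
eef_pos: [0.5287, -0.0065, 0.0391]
tcp_rot: [-3.122, -0.352, 0.001]
ft_force: [0.5, -0.7, -0.9]
grip_width: 0.0436
```

```bash
python3 go.py .5289 -.0065 .0385 .2248
```

```text
t 20.3 pos [ 0.5287 -0.0065  0.0391] F [ 0.5 -0.7 -0.9] w 0.0436
turn [-0.0001  0.0008 -0.    ] shift cm now-frame [0.02 0.01 0.06] target-frame [0.02 0.01 0.06]
```

apply_moves([
  [0,0,0.15,0,0,0],
  [0,0,0.15,0,0,0],
  [0,0,0.1,0,0,0],
])

```text
t: 20.6
eef_pos: [0.529, -0.0065, 0.0354]
tcp_rot: [3.122, 0.352, -0.0]
ft_force: [0.2, -0.1, -1.4]
grip_width: 0.0437
```

apply_moves([
  [0,0,0.1,0,0,0],
  [0,0,0.1,0,0,0],
  [0,0,0,0,0,0],
])

```text
t: 20.9
eef_pos: [0.5289, -0.0065, 0.0334]
tcp_rot: [3.122, 0.352, -0.0]
ft_force: [-0.1, -0.0, -0.9]
grip_width: 0.0437
```

There's no force with the underside 4 mm below the dowel tips, so the dowels have entered. Continuing down.

apply_moves([
  [0,0,0.15,0,0,0],
  [0,0,0.15,0,0,0],
  [0,0,0.15,0,0,0],
])

```text
t: 21.2
eef_pos: [0.529, -0.0064, 0.0289]
tcp_rot: [3.122, 0.352, -0.0]
ft_force: [0.0, 0.7, -1.0]
grip_width: 0.0436
```

apply_moves([
  [0,0,0.15,0,0,0],
  [0,0,0.15,0,0,0],
  [0,0,0.15,0,0,0],
])

```text
t: 21.5
eef_pos: [0.5291, -0.0065, 0.0244]
tcp_rot: [3.122, 0.352, 0.0]
ft_force: [-1.1, 0.2, -1.2]
grip_width: 0.0438
```

apply_moves([
  [0,0,0.15,0,0,0],
  [0,0,0.15,0,0,0],
  [0,0,0.1,0,0,0],
])

```text
t: 21.8
eef_pos: [0.529, -0.0065, 0.0204]
tcp_rot: [3.122, 0.352, -0.0]
ft_force: [0.6, 0.5, -0.5]
grip_width: 0.0436
```

apply_moves([
  [0,0,0.1,0,0,0],
  [0,0,0.1,0,0,0],
  [0,0,0,0,0,0],
])

```text
t: 22.1
eef_pos: [0.5289, -0.0065, 0.0184]
tcp_rot: [3.122, 0.352, -0.0]
ft_force: [0.2, 0.2, -0.8]
grip_width: 0.044
```

apply_moves([
  [0,0,0.05,0,0,0],
  [0,0,0.05,0,0,0],
  [0,0,0,0,0,0],
])

```text
t: 22.4
eef_pos: [0.5291, -0.0065, 0.0177]
tcp_rot: [3.122, 0.352, 0.0]
ft_force: [0.4, -0.1, 0.4]
grip_width: 0.0434
```

apply_moves([
  [0,0,0.05,0,0,0],
  [0,0,0.03,0,0,0],
  [0,0,0,0,0,0],
  [0,0,0,0,0,0],
])

```text
t: 22.8
eef_pos: [0.5292, -0.0065, 0.0177]
tcp_rot: [3.122, 0.352, 0.001]
ft_force: [-2.4, 0.4, 7.0]
grip_width: 0.0439
```

apply_moves([
  [0,0,0,0,0,0],
  [0,0,0,0,0,0],
  [0,0,0,0,0,0],
])

```text
t: 23.1
eef_pos: [0.5292, -0.0065, 0.0177]
tcp_rot: [3.122, 0.352, 0.001]
ft_force: [-1.1, 0.4, 7.2]
grip_width: 0.0437
```

apply_moves([
  [0,0,0.03,0,0,0],
  [0,0,0,0,0,0],
  [0,0,0,0,0,0],
  [0,0,0,0,0,0],
  [0,0,0,0,0,0],
])

```text
t: 23.6
eef_pos: [0.5291, -0.0065, 0.0177]
tcp_rot: [3.122, 0.352, 0.001]
ft_force: [-2.8, 0.2, 9.1]
grip_width: 0.0437
```

Run:
```python
from fov import *
s=eyes.camera("side");t=eyes.camera("top")
F=[]
for i in range(5): F.append(telemetry.sense()['ft_force']); eyes.camera("side")
print(np.round(F,1)); st=telemetry.sense()
cv2.imwrite("pics/t22.png",t);cv2.imwrite("pics/s22.png",s)
p=st['eef_pos'];Rm=R.from_rotvec(st['tcp_rot']).as_matrix();yaw=np.arctan2(Rm[1,0],Rm[0,0]);print(p,yaw,Rm[:,2])
s2=overlay("side",overlay("side",s,FISH,(p[0],p[1],yaw),.036),FISH,(.5287,-.0065,.2248),.01,(0,0,255))
f=lambda im,x,y,w=70:cv2.resize(im[y:y+w,x:x+w],(400,400),interpolation=cv2.INTER_CUBIC)
cv2.imwrite("pics/c22.png",np.hstack([f(s,305,180),f(s2,305,180)]))
```

```text
[[-2.5 -0.1  8.4]
 [-2.6 -0.1  8.6]
 [-2.   0.6  8.8]
 [-3.5  0.2  8.6]
 [-2.5 -0.2 10.1]]
[ 0.52914318 -0.00649278  0.017677  ] 0.2248039736636463 [ 6.66803306e-04 -1.31905236e-04 -9.99999769e-01]
```

View pics/c22.png

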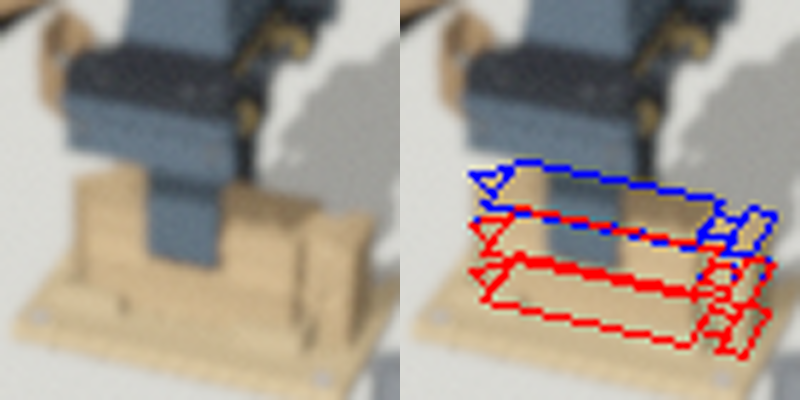

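View pics/t22.png

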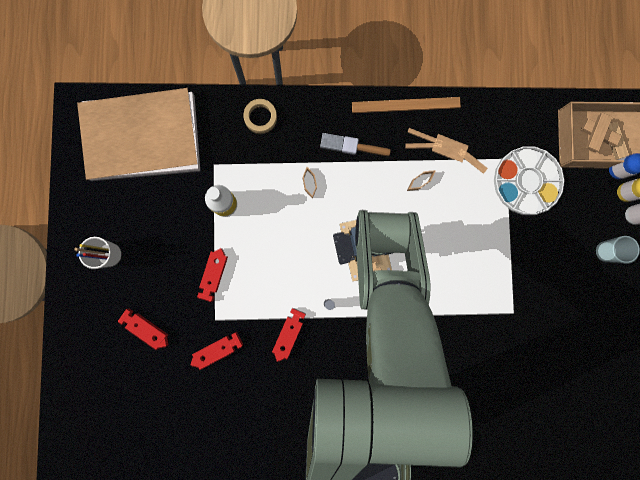

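The pair is closed flush, with no gap visible along the joint. The force is steady at about 9 N on the sensor, plus roughly 1 N for the held half's weight, which makes about 10 N on the pair. Everything else is where it was. Handing in.

```bash
python3 -c "
from rig import bot,telemetry
print(bot.sign_off()); print(telemetry.sense()['t'])"
```

```text
the job is handed in; nothing more can be done
None
the job is handed in; nothing more can be done
```

The job is handed in. The dowel half is seated in the jig pocket and was let go. The holed half is on its dowels, snout above snout, and the arm is still gripping it and pressing down.

- **Lower half:** the underside reached 10 mm, the height of the pocket floor, and a firm 11 N reaction stopped further descent. After release, the dowel tips showed within about 1 mm of prediction in the top view.
- **Pair:** the upper half went down the full dowel length without resistance. Contact came at the expected closed height, and the side picture shows no gap.
- **Push:** the sensor read 8.4 to 10.1 N, steady, with about 1 N more from the held half's weight, so about 10 N on the pair. A sideways reading of 2 to 3 N remains.
- **Time and bystanders:** it took about 24 s of the 67 s. In the last top picture, the bystanders not hidden by the arm are where they were. The leaf ring nearest the robot was hidden behind the arm; nothing was moved near it.

Two things disagreed along the way:
- **Fingertip height:** the fingertips sit about 25 mm above the reported tool point. I saw this in the side picture, checked it by lowering gently, and set the grasp heights to match.
- **Pocket position:** the network's pocket point was up to about 15 mm off what I measured. I used my own fit of the jig walls, which put the pocket about 5 mm towards the snout from the base's centre.

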